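# Free a docked hardware case with the hook rod

## Task

Bring the blue hardware case over to the rubber mat. A spring bolt at the back of the narrow gap beside it locks it in its dock, out of the hand's reach: pull the hook rod out from under the riser shelf by its shaft, lay it down free on the bench, take it again by its wooden handle, draw the bolt back by its yellow tab with the hook, and park the rod in the fork at the front of the dock so that it props the bolt open. Then lift the case out, set it down gently, upright, in the middle of the mat and lined up with it (long side along long side), leaving the rod parked and the other things as they stand.

Things in the scene. Friction and masses are not known exactly. Their poses are not given: they have to be found in the camera images.
- hook_rod: Hook rod, 350 mm long, about 0.18 kg, lying flat (on handle, red foot and ball) with the handle and about 50 mm of shaft under the riser shelf, hook out to the robot's left (+y), ball towards the robot. Origin: underside of the handle's front face (shoulder); +x along the shaft to the hook, z up. Centre line 10 mm above the origin. Straight round steel shaft, 8 mm diameter, x = 0 to 178 mm. Balances near x = 92.
- grip (a point): Handle of the rod, rod frame (-35, 0, 10) mm, on the centre line: pale wood, flat-sided, 28 mm wide (rod y), 20 mm high, from x = -110 mm to the shoulder at x = 0.
- hook (a point): Middle of the hook's finger, rod frame (240, 0, 10) mm. The 8 mm shaft cranks aside to y = -22 between x = 178 and 198, runs on to x = 240 and turns across (along rod y) as the finger, ending in a red 20 mm ball at y = +14. A red foot sits at the crank (x = 187 to 205). The mouth opens to rod +y; the clear space for the bolt's tab is x = 207 to 230, y > -18 mm; pulled back, the ball bears on the tab. It can be lowered over the tab.
- riser: Low wooden riser shelf with three open bins on it, fixed. Origin on the bench under the middle of its open edge; the shelf extends 200 mm to its -y from there, is 240 mm wide (x) and leaves 62 mm of height below the board; board top 80 mm, bins to 130 mm. The bench in front of the dock (between its front edge and the robot) is clear.
- dock: Two-bay case dock, fixed: 6 mm plywood board, locating strips 12 mm high on it. Origin: on the bench, under the middle of the steel park fork at its front edge; +x runs away from the robot along the gap, +y left. Board: x = -12 to 345, y = -150 to 210 mm. Blue case at y = 42 to 192, from x = 75 on; green case at y = -34 to -134, from x = 125 on; the bolt lies in the gap between them.
- park (a point): Where the rod's origin lies when parked: dock frame (-6, 0, 6) mm. Fork: x = -6 to 6, slot 14 mm wide at y = 0, its bottom at z = 12, flared mouth, top at z = 36 mm. The shaft drops in from above and the handle's shoulder then bears on the fork's robot-side face. The parked rod lies level, straight along dock +x, ball on the board, and holds the bolt drawn by about 40 mm.
- bolt (a joint): Travel of the spring bolt, m: 0 = shot home through the steel eye on the blue case; grows as it is pulled along the dock's -x (towards the robot), stop at 0.052. It leaves the eye at about 0.022. The spring drives it home with 5 N at 0 and 9 N at 0.04.
- bolt_tab (a point): On the far (+x) face of the bolt's upright yellow tab, in line with the fork slot: dock frame (265 - travel, 0, 41) mm. The tab is 6 mm thick in x and spans y = -8 to 28, z = 12 to 70 mm. Behind it stands the case's steel eye, 34 mm beyond this face with the bolt home (y = 16 to 42, up to z = 37 mm). The pin runs from the tab to the eye at y = 30, z = 24 mm, 10 mm thick.
- case: Blue and grey hardware case, 240 (x) x 150 (y) x 120 mm, 0.5 to 0.85 kg. Origin: centre of its underside; z up. It stands in the dock parallel to it, its underside 6 mm above the bench. A steel eye sticks out 26 mm from its -y side at x = 110 mm, for the bolt. Lift it straight up 40 mm or more before moving it aside.
- carry (a point): Middle of the case's black carrying handle, case frame (0, 0, 147) mm: a bar along x, 124 mm long, 16 mm wide (y), 14 mm high, 20 mm of room beneath it, held by posts at x = -50 and +50 mm.
- bay (a point): Where the case's origin stands in the dock: dock frame (195, 117, 6) mm.
- mat: Black rubber bench mat, 360 (x) x 260 (y) x 4 mm, fixed. Origin: centre of its underside, on the bench.
- drill_case: Green narrow drill case, 200 (x) x 100 (y) x 130 mm with a small handle to 142 mm, in the dock's other bay; bystander. Origin: centre of its underside.
- glue: White glue bottle, 60 mm diameter, 150 mm high, standing; bystander. Origin: centre of its underside.
- jar: Glass jar with steel lid, 72 mm diameter, 85 mm high, standing; bystander. Origin: centre of its underside.

How it is judged:
On the way, in this order (a step that is already met when the one before it is completed fails the run):
1. the rod has been pulled clear of the riser shelf and lies on the bench, let go (y of hook_rod in the frame of riser above 0.05 m and height (world z) of hook_rod below 0.02 m and height (world z) of hook below 0.03 m and contact force between the fingers and hook_rod below 0.2 N and linear speed of hook_rod below 0.03 m/s), for 0.1 s.
2. the hook has drawn the bolt back out of the case's eye (value of joint bolt above 0.027 m and horizontal distance between hook and bolt_tab below 0.022 m), for 0.1 s.
3. the rod is parked in the fork and let go, and props the bolt open (all of step 2 and distance between hook_rod and park below 0.014 m and contact force between the fingers and hook_rod below 0.2 N), for 0.3 s.
4. the case is lifted out of the dock while the rod props the bolt open (all of step 2 and distance between hook_rod and park below 0.014 m and z of case in the frame of dock above 0.05 m), for 0.1 s.
At the end, for the whole second after the job is handed in: The case stands upright, still and released in the middle of the mat (within 45 mm along, 35 mm across), lined up within 0.15 rad either way round; the rod is parked in the fork (within 14 mm) with its hook holding the bolt drawn over 27 mm; other things within 30 mm of their start (all of step 2 and x of case in the frame of mat between -0.045 and 0.045 m and y of case in the frame of mat between -0.035 and 0.035 m and z of case in the frame of mat below 0.009 m and angle between the x axis of case and the x axis of mat, either way round below 0.15 rad and angle between case's own z axis and vertical below 0.06 rad and linear speed of case below 0.02 m/s and contact force between the fingers and case below 0.2 N and distance between hook_rod and park below 0.014 m and distance of each of drill_case, glue, jar from where it was at the start of the episode below 0.03 m); the robot touches nothing.
It fails at once if another thing (green case, glue, jar) is pushed away or knocked over (distance of any of drill_case, glue, jar from where it was at the start of the episode above 0.03 m or angle between any of drill_case, glue, jar's own z axis and vertical above 0.35 rad).
It fails at once if the case is forced up while the bolt is still in its eye (z of case in the frame of dock between 0.022 and 0.035 m and value of joint bolt below 0.015 m and horizontal distance between case and bay below 0.05 m).
It fails at once if the case is dropped or slammed down on the mat (contact force between case and mat above 90 N).
It fails at once if the case is tipped over (angle between case's own z axis and vertical above 0.6 rad).
It fails at once if the gripper itself goes to the bolt's tab instead of the hook (distance between the grasp point and bolt_tab below 0.06 m).
It also fails if it takes over 72 s, if anything falls off the work surface, if the arm or the gripper's body presses on something with over 40 N, if the wrist force passes 120 N, or if a joint passes its speed limit or range.

## Robot

A 6-joint arm with a two-finger parallel gripper is mounted at the origin on the work surface. World frame = base frame: x ahead of the robot, y to its left, z up, the work surface at z = 0. Lengths are in m, angles in rad, forces in N, time in s.
With the tool pointing down it reaches from about 0.375 to 0.9 m from the base axis. Payload 3.1 kg.
Tool frame: the origin (TCP) lies at the very end of the fingers, on their centre line; the grasp point (between the pads) lies robot.tcp_to_grasp behind it (robot.tcp_to_grasp is the distance from the TCP to the grasp point, in m); y points along the fingers, z is the direction in which the jaws open and shut, and the axes are right-handed (so a half turn about y gives the same grasp; the last joint's range is limited). The gripper opens to 85 mm and grips with 20 to 120 N. Pads are 22 mm wide; open, the fingers measure 114 mm over their backs; the gripper's body (76 mm by 85 mm) begins 54 mm behind the grasp point. The pads swing forward as they close: fully open they stand 13 mm farther back than shut.
Start: joints at [-1.482, 0.527, 1.433, -0, 1.181, -0.178], TCP at [0.165, -0.603, 0.231] pointing down, gripper open.
Joint ranges: [-3.08, 3.08], [-0.75, 2.2], [0.22, 2.44], [-1.43, 4.57], [0, 2.65], [-2.85, 2.85]. Speed limits (rad/s): [2.79, 2.79, 3.14, 3.14, 3.14, 3.14].

## Interface

Orientations are given as a unit quaternion [x, y, z, w].
In Python, from bench import robot, optics gives the robot as it stands. The module is installed in compiled form; this text tells all that it offers.
- The arm moves only by the shell command python3 -m creep 'ROWS' [FORCE]. ROWS is JSON, a list of rows, each a list of 5 numbers: the opening, from -1 (shut) to 1 (fully open), so that 0 is half open, then the shift along the world's x, y, z in m, then the turn about the world's z in rad. A call has 1 to 8 rows; each row is the pose to reach, as a shift and turn from the pose commanded when the call began; what a row does not reach only later rows make up. A row lasts 1/10 s, in which the tool goes at most 50 mm and 8.59 degrees, less where a joint would pass 70% of its speed; a pose out of reach is approached as far as the arm can. A call with a gripper value outside its range is refused whole. The fingers move at their own pace and stop on an object; FORCE is the grip in N (left out, the last holds). Time passes only in rows, so rows that repeat a pose let the fingers close. It gives the time, the measured TCP pose, the force and the opening at its end, in the units of the state.
- robot.get_obs(): the state, without advancing time (a new reading comes with each control period).
- optics.grab_frame(name): name is "scene" or "top" or "wrist"; returns a dict with "image" (384x512x3 uint8, blue, green, red), "range_z" (384x512 float32, m along the optical axis (not along the pixel's ray), 0 where there is no reading), "camera_matrix" (3x3 intrinsics, pixels), "extrinsics" (4x4, takes a point from world to camera coordinates). Camera axes: x right, y up, looking along -z (the intrinsics and any distortion apply to the point x, -y, -z); pixel columns grow to the right and rows downward; lengths in m; the calibration is good to about 2 mm. A picture is of the moment at which its call begins.
- robot.finish_job(): hands the job in, once; it reports no verdict.
Trained networks look in a picture, given as the dict that the camera call returned (one of the last four; its "shot" number tells which), for a name from the list of things; names that differ only in an ending like _2 or _b are one class to them, and where a whole thing is asked for, a point or a joint stands for the part that bears it (a point fixed in the world has none). Each returns a list of dicts, best first, with "p" (0 to 1); they miss things now and then, are a little off and sometimes report something else, mostly with a low value. They report only what shows in the picture. A call takes as long as a camera call.
- optics.recognise(picture, label): "location" ([row, column] in pixels, amid what is visible of it).
The state is a dict: "clock": time; "qpos": joint angles; "joint_velocities": joint speeds; "tau": joint torques, N m; "tcp_pos": TCP position; "eef_rot": TCP orientation; "wrist_force": force on the tool from outside, world axes, zero at the start; "moment": the same for the moment, N m; "opening": finger opening in m.
Only numpy, scipy, OpenCV 4.12 (cv2) and the standard library are available. Lean on these libraries where they do the work, as an engineer would, in place of code of your own. Each camera call takes 0.05 s, during which the arm holds its last target.

## Working session

There is one attempt and no reset: what is moved stays moved. The work goes in short steps, Python scripts to look and compute and a shell command to move; the robot and the scene stay as the last step left them, time stands still between calls to the robot, and variables do not carry over. Pictures are saved under pics/ and viewed, and the job is handed in when it is done.

```bash
ls; mkdir -p pics; cat > h.py <<'E'
import numpy as np, cv2
from bench import robot, optics
def snap(name,fn):
    d=optics.grab_frame(name); cv2.imwrite('pics/'+fn,d['image']); return d
def cloud(d):
    z=d['range_z']; K=d['camera_matrix']; E=d['extrinsics']
    v,u=np.mgrid[0:z.shape[0],0:z.shape[1]]
    x=(u-K[0,2])/K[0,0]*z; y=(v-K[1,2])/K[1,1]*z
    P=np.stack([x,-y,-z,np.ones_like(z)],-1)
    W=P@np.linalg.inv(E).T
    W=W[...,:3]; W[z==0]=np.nan
    return W
def proj(d,p):
    K=d['camera_matrix']; c=d['extrinsics']@np.append(p,1)
    return np.array([K[0,0]*c[0]/-c[2]+K[0,2],K[1,1]*-c[1]/-c[2]+K[1,2]])
E
python3 - <<'E'
from h import *
print(robot.get_obs(), robot.tcp_to_grasp)
for n in ['scene','top','wrist']:
    d=snap(n,n+'0.png'); W=cloud(d); print(n,d['camera_matrix'].tolist(),np.linalg.inv(d['extrinsics']).round(3).tolist(),[k for k in d])
    for l in ['hook_rod','grip','hook','riser','dock','bolt_tab','case','carry','mat','drill_case','glue','jar']:
        for r in optics.recognise(d,l)[:2]:
            a,b=map(int,r['location']); print(l,round(r['p'],2),a,b,W[min(a,383),min(b,511)].round(3))
E
```

```text
pics
{'clock': 0.0, 'qpos': array([-1.48249271e+00,  5.28495486e-01,  1.43386116e+00, -2.27147566e-05,
        1.18137101e+00, -1.78486251e-01]), 'joint_velocities': array([0.00025809, 0.00065274, 0.0008498 , 0.00073331, 0.00056124,
       0.00150321]), 'tau': array([-8.24470135e-04, -4.42353487e+01, -1.78024185e+01, -2.28643626e-04,
        8.46963987e-03,  1.21415718e-05]), 'tcp_pos': array([ 0.16474161, -0.60218436,  0.23032867]), 'eef_rot': array([-0.09402134,  0.7015785 , -0.70006969,  0.09407455]), 'wrist_force': array([-0.29752279, -1.29491621,  0.05822808]), 'moment': array([-0.00094877,  0.05100884,  0.04714387]), 'opening': 0.08549708394304495} 0.0187
scene [[448.3185462231965, 0.0, 257.81669056350887], [0.0, 448.3185462231965, 190.87973145349613], [0.0, 0.0, 1.0]] [[-0.132, -0.84, 0.527, 1.25], [0.991, -0.113, 0.068, 0.019], [0.002, 0.531, 0.847, 1.162], [0.0, 0.0, 0.0, 1.0]] ['image', 'range_z', 'camera_matrix', 'extrinsics', 'shot']
hook_rod 0.57 152 192 [ 0.417 -0.302  0.012]
grip 0.75 154 202 [ 0.41  -0.272 -0.002]
hook 0.81 157 203 [ 0.439 -0.26   0.023]
riser 0.92 14
[... 1065 characters left out ...]
094  0.026]
case 0.66 146 237 [ 0.694 -0.004  0.158]
carry 0.72 147 235 [0.691 0.001 0.159]
mat 0.63 221 118 [0.514 0.35  0.006]
drill_case 0.91 141 310 [ 0.71  -0.194  0.145]
drill_case 0.48 199 276 [ 0.576 -0.11   0.006]
glue 0.83 127 146 [0.763 0.248 0.107]
glue 0.34 132 268 [ 0.773 -0.088  0.029]
jar 0.95 164 369 [ 0.662 -0.364  0.083]
jar 0.56 149 234 [0.686 0.003 0.16 ]
wrist [[324.9268741977052, 0.0, 254.11758281027576], [0.0, 324.9268741977052, 189.58334038499848], [0.0, 0.0, 1.0]] [[0.264, 0.922, 0.284, 0.237], [-0.964, 0.253, 0.078, -0.584], [-0.0, -0.295, 0.956, 0.375], [0.0, 0.0, 0.0, 1.0]] ['image', 'range_z', 'camera_matrix', 'extrinsics', 'shot']
riser 0.79 7 261 [nan nan nan]
```

View pics/scene0.png

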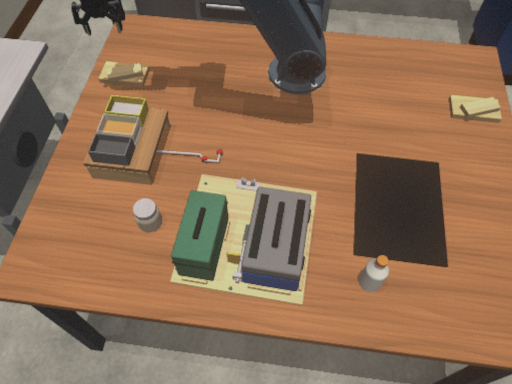

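View pics/top0.png

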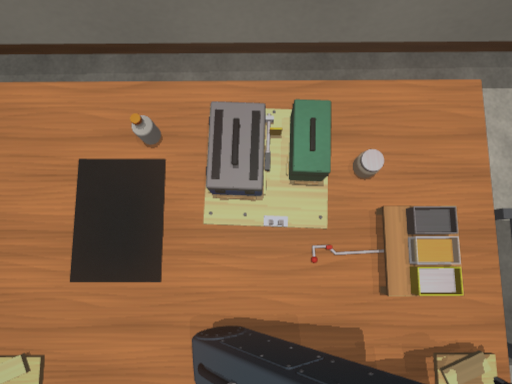

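The top picture shows the rod's shaft along row 252 (columns 335–383), with the foot at (247,329) and the ball at (259,314). The dock front is at about row 225 and its fork at (221,275). The mat is centred near (220,119). Next I measure these accurately.

```bash
cat > m.py <<'E'
from h import *
from scipy.spatial.transform import Rotation as R
o=robot.get_obs(); print('tool axes',R.from_quat(o['eef_rot']).as_matrix().round(3).tolist())
d=snap('top','t1.png'); W=cloud(d); im=d['image'].astype(int); hsv=cv2.cvtColor(d['image'],cv2.COLOR_BGR2HSV)
cv2.imwrite('pics/t1z.png',cv2.resize(d['image'][90:300,190:480],None,fx=2.7,fy=2.7,interpolation=cv2.INTER_CUBIC))
def rect(m,name,zlo,zhi):
    m=m&(W[...,2]>zlo)&(W[...,2]<zhi)
    n,l,s,c=cv2.connectedComponentsWithStats(m.astype(np.uint8)); i=1+np.argmax(s[1:,4]); P=W[l==i]
    r=cv2.minAreaRect((P[:,:2]*1000).astype(np.float32)); print(name,len(P),'c',np.round(r[0],1),'size',np.round(r[1],1),'ang',round(r[2],2),'zmed',np.median(P[:,2]).round(4)); return P
v=hsv[...,2]; h=hsv[...,0]; s=hsv[...,1]
uu=np.arange(512)[None,:]; vv=np.arange(384)[:,None]
rect((v<60)&(uu<200),'mat',-.02,.03)
rect((uu>150)&(uu<350)&(vv<210),'casetop',.10,.14)
rect((uu>280)&(uu<350)&(vv<210),'green',.11,.14)
rect((uu>350)&(uu<480)&(vv>190),'riserboard',.066,.095)
rect((uu>350)&(uu<480)&(vv>190),'riser all',.066,.16)
rect((h>20)&(h<35)&(s>60)&(uu>190)&(uu<340)&(vv<240),'board',-.005,.02)
red=((h<6)|(h>174))&(s>180)&(v>90)&(uu>290)&(uu<345)&(vv>235)&(vv<270)
n,l,st,c=cv2.connectedComponentsWithStats(red.astype(np.uint8))
for i in range(1,n):
    P=W[l==i]; print('red',st[i],c[i].round(1),np.nanmean(P,0).round(4))
sh=(s<70)&(v>110)&(uu>315)&(uu<390)&(vv>235)&(vv<270)
yy,xx=np.where(sh); print(np.c_[xx,yy][np.argsort(xx)].tolist())
fk=(s<60)&(v>110)&(uu>255)&(uu<300)&(vv>210)&(vv<232)
yy,xx=np.where(fk);print('fork px',xx.min(),xx.max(),yy.min(),yy.max(), np.nanmean(W[fk],0))
E
python3 m.py
```

```text
tool axes [[-0.965, -0.0, 0.264], [-0.264, 0.0, -0.965], [0.0, -1.0, -0.0]]
mat 10683 c [520.3 351.2] size [260.4 354.4] ang 89.55 zmed 0.0038
casetop 4682 c [708.1   3. ] size [154.2 244.5] ang 87.57 zmed 0.1263
green 2625 c [ 731.  -201.2] size [100.5 200.8] ang 87.63 zmed 0.1358
riserboard 2727 c [ 429.3 -497. ] size [201.9 239.1] ang 89.66 zmed 0.0799
riser all 6909 c [ 429.3 -497.6] size [240.2 202. ] ang 0.03 zmed 0.1032
board 5279 c [677.2 -84.4] size [361.  357.4] ang 87.57 zmed 0.0059
red [326 245   6   4  16] [328.7 246.6] [ 0.4375 -0.2576  0.0191]
red [311 257   6   6  28] [313.7 259.3] [ 0.4021 -0.2144  0.0168]
[[316, 245], [316, 246], [316, 247], [317, 246], [317, 247], [317, 245], [318, 245], [318, 246], [318, 247], [319, 247], [319, 246], [319, 245], [320, 246], [320, 245], [320, 247], [321, 245], [321, 246], [321, 247], [322, 246], [322, 245], [322, 247], [323, 246], [323, 245], [323, 247], [324, 247], [324, 245], [324, 246], [325, 245], [325, 246], [325, 247], [331, 249], [331, 250], [331, 251], [332, 249], [332, 251], [332, 250], [333, 249], [333, 251], [333, 250], 
[... 1077 characters left out ...]
], [362, 253], [363, 252], [363, 251], [364, 253], [364, 250], [364, 251], [364, 252], [365, 250], [365, 252], [365, 251], [366, 252], [366, 251], [366, 250], [367, 252], [367, 251], [367, 250], [368, 250], [368, 251], [368, 252], [369, 252], [369, 251], [369, 250], [370, 250], [370, 251], [370, 252], [371, 250], [371, 251], [371, 252], [372, 250], [372, 251], [372, 252], [373, 252], [373, 251], [373, 250], [374, 252], [374, 251], [374, 250], [375, 252], [375, 251], [375, 250], [376, 250], [376, 251], [376, 252], [377, 252], [377, 251], [377, 250], [378, 250], [378, 251], [378, 252], [379, 251], [380, 251], [381, 251], [382, 251]]
fork px 263 288 215 226 [ 0.513192   -0.10657192  0.01101052]
```

```bash
python3 - <<'E'
from h import *
im=cv2.imread('pics/scene0.png')
cv2.imwrite('pics/s0z.png',cv2.resize(im[120:310,80:330],None,fx=3,fy=3,interpolation=cv2.INTER_CUBIC))
E
```

```text
(no output)
```

View pics/t1z.png

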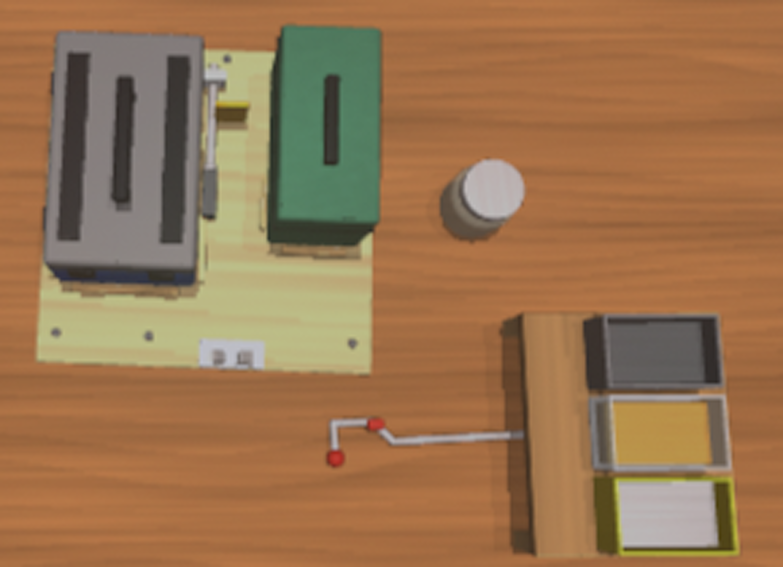

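View pics/s0z.png

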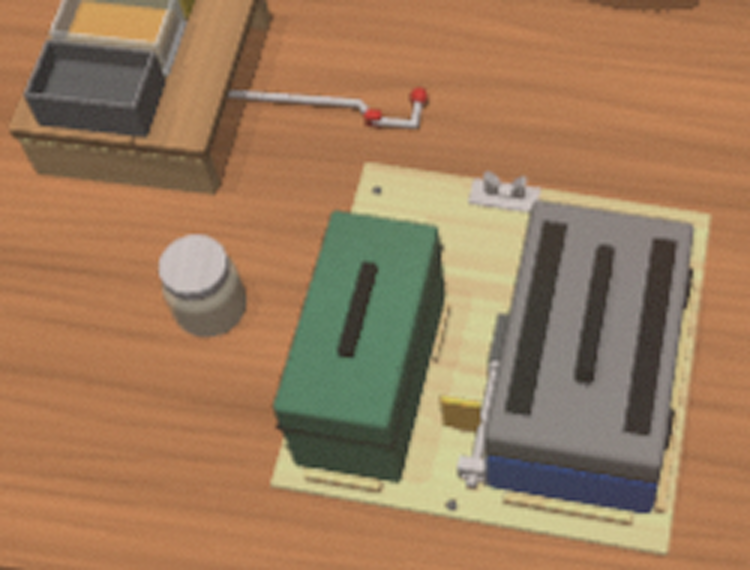

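```bash
cat > rodfit.py <<'E'
from h import *
def ray(d,u,v,z):
    K=d['camera_matrix']; M=np.linalg.inv(d['extrinsics']); dr=M[:3,:3]@np.array([(u-K[0,2])/K[0,0],-(v-K[1,2])/K[1,1],-1]); c=M[:3,3]
    return c+dr*(z-c[2])/dr[2]
if __name__=='__main__':
    d=optics.grab_frame('top'); hsv=cv2.cvtColor(d['image'],cv2.COLOR_BGR2HSV); h,s,v=cv2.split(hsv)
    pts=[]
    for u in range(340,379):
        c=[r for r in range(235,270) if s[r,u]<90 and v[r,u]>110]
        if c: pts.append(ray(d,u,np.mean(c),.012)[:2])
    P=np.array(pts); f=np.polyfit(P[:,1],P[:,0],1); print('slope dx/dy',f, 'x at y=-.339',np.polyval(f,-.339))
    print('foot',ray(d,328.7,246.6,.015),'ball',ray(d,313.7,259.3,.015))
E
python3 rodfit.py
python3 -m creep '[[1,0.05,0.03,0,0.15],[1,0.09,0.06,0,0.3],[1,0.13,0.1,0,0.45],[1,0.16,0.14,0,0.6],[1,0.19,0.18,0,0.75],[1,0.22,0.21,0,0.9],[1,0.24,0.24,0,1.05],[1,0.257,0.264,0,1.2]]'
```

```text
slope dx/dy [-0.04837958  0.40584083] x at y=-.339 0.4222415092706954
foot [ 0.43757729 -0.2584396   0.015     ] ball [ 0.40209578 -0.21469192  0.015     ]
clock: 2.85
tcp_pos: [0.4232, -0.3361, 0.2315]
eef_rot: [-0.475, 0.523, -0.523, 0.476]
wrist_force: [0.4, -0.4, 0.4]
opening: 0.0855
```

```bash
python3 -m creep '[[1,0,0,-0.04,0.15],[1,0,0,-0.08,0.152],[1,0,0,-0.12,0.152],[1,0,0,-0.12,0.152]]'
python3 - <<'E'
from h import *
snap('scene','s2.png'); snap('wrist','w2.png')
im=cv2.imread('pics/s2.png');cv2.imwrite('pics/s2z.png',cv2.resize(im[60:250,80:330],None,fx=3,fy=3))
E
```

```text
clock: 3.25
tcp_pos: [0.4193, -0.3357, 0.1069]
eef_rot: [-0.511, 0.492, -0.484, 0.512]
wrist_force: [-1.2, 0.5, 1.0]
opening: 0.0852
```

View pics/s2z.png

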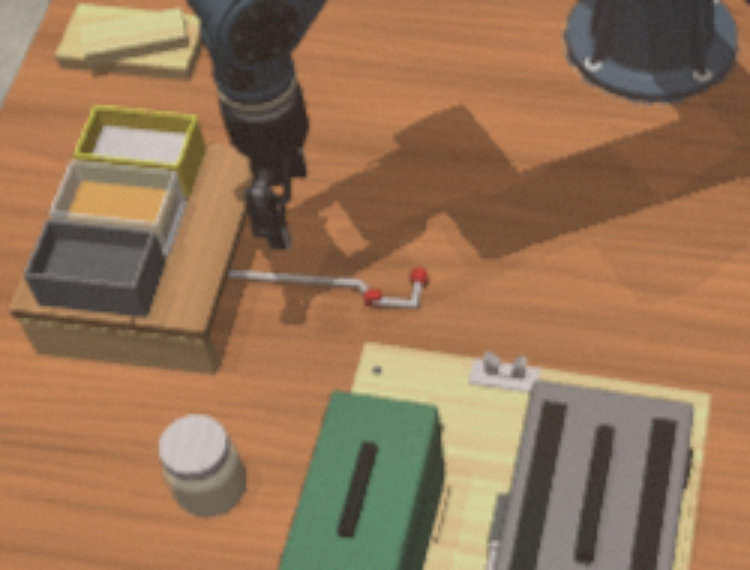

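View pics/w2.png

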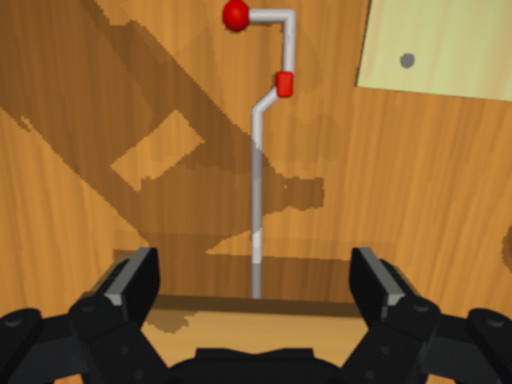

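The wrist view shows the shaft at column 257, midway between the fingers, with the riser edge at row 305.

```bash
python3 -m creep '[[1,0,0,-0.03,0],[1,0,0,-0.06,0],[1,0,0,-0.085,0],[1,0,0,-0.085,0],[1,0,0,-0.085,0]]'
python3 - <<'E'
from h import *
from scipy.spatial.transform import Rotation as R
o=robot.get_obs();A=R.from_quat(o['eef_rot']).as_matrix();print(o['tcp_pos'],o['wrist_force'],A.round(3))
E
```

```text
clock: 3.85
tcp_pos: [0.4228, -0.3402, 0.0282]
eef_rot: [0.512, -0.487, 0.489, -0.512]
wrist_force: [0.7, -1.8, 0.5]
opening: 0.0853
[ 0.42283731 -0.34022042  0.02821041] [ 0.72442224 -1.77967532  0.50279589] [[ 0.048  0.002  0.999]
 [-0.999 -0.003  0.048]
 [ 0.003 -1.     0.002]]
```

```bash
python3 -m creep '[[1,0,0,-0.012,0],[1,0,0,-0.024,0],[1,0,0,-0.024,0],[-1,0,0,-0.024,0],[-1,0,0,-0.024,0],[-1,0,0,-0.024,0],[-1,0,0,-0.024,0],[-1,0,0,-0.024,0]]' 40
```

```text
clock: 4.65
tcp_pos: [0.4219, -0.3389, 0.0025]
eef_rot: [0.512, -0.488, 0.488, -0.512]
wrist_force: [-0.2, -0.3, -0.5]
opening: 0.0123
```

```bash
python3 -m creep '[[-1,0,0,0,0],[-1,0,0,0,0],[-1,0,0,0,0]]' 60
```

```text
clock: 4.95
tcp_pos: [0.4219, -0.339, 0.0026]
eef_rot: [0.512, -0.488, 0.488, -0.512]
wrist_force: [-1.2, -0.1, 3.6]
opening: 0.0053
```

```bash
python3 -m creep '[[-1,0,0,0.003,0],[-1,0,0.02,0.003,0],[-1,-0.001,0.04,0.003,0],[-1,-0.002,0.06,0.003,0],[-1,-0.003,0.06,0.003,0]]'
python3 - <<'E'
from h import *
snap('scene','s3.png'); snap('wrist','w3.png')
im=cv2.imread('pics/s3.png');cv2.imwrite('pics/s3z.png',cv2.resize(im[60:250,80:330],None,fx=3,fy=3))
E
```

```text
clock: 5.45
tcp_pos: [0.4171, -0.2752, 0.0049]
eef_rot: [-0.512, 0.489, -0.485, 0.513]
wrist_force: [-1.0, 0.8, -2.2]
opening: 0.0051
```

View pics/s3z.png

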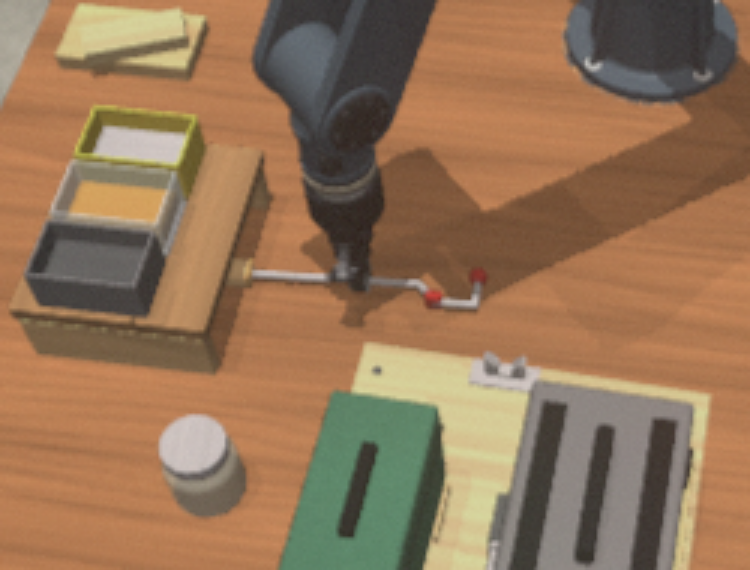

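View pics/w3.png

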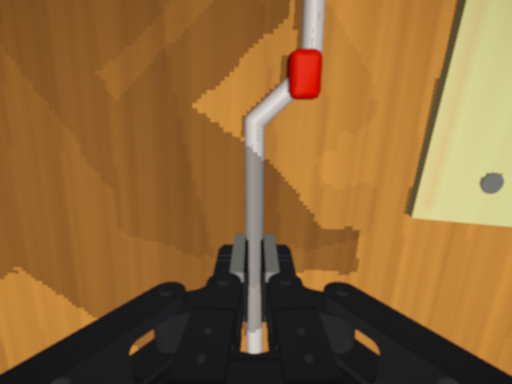

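The rod is following: the scene view shows it sliding out with the start of the handle at (243,270) and the shaft held between the pads. I continue the pull by another 145 mm.

```bash
python3 -m creep '[[-1,-0.001,0.025,0,0],[-1,-0.002,0.05,0,0],[-1,-0.003,0.075,0,0],[-1,-0.005,0.1,0,0],[-1,-0.006,0.125,0,0],[-1,-0.007,0.145,0,0],[-1,-0.007,0.145,-0.003,0],[-1,-0.007,0.145,-0.003,0]]'
python3 -m creep '[[0,0,0,0,0],[0,0,0,0,0],[0,0,0,0,0],[0,0,0,0,0],[0,0,0,0.06,0],[0,0,0,0.1,0],[0,0,-0.04,0.14,0],[0,0,-0.09,0.16,0]]'
python3 - <<'E'
from h import *
snap('scene','s4.png'); snap('top','t4.png')
im=cv2.imread('pics/t4.png');cv2.imwrite('pics/t4z.png',cv2.resize(im[120:300,190:450],None,fx=3,fy=3))
E
```

```text
clock: 6.35
tcp_pos: [0.4113, -0.1333, 0.0025]
eef_rot: [0.512, -0.489, 0.487, -0.512]
wrist_force: [-0.5, 4.7, 6.0]
opening: 0.0049
clock: 7.15
tcp_pos: [0.4121, -0.2146, 0.1609]
eef_rot: [-0.513, 0.486, -0.488, 0.513]
wrist_force: [1.5, -1.3, -0.5]
opening: 0.0426
```

View pics/t4z.png

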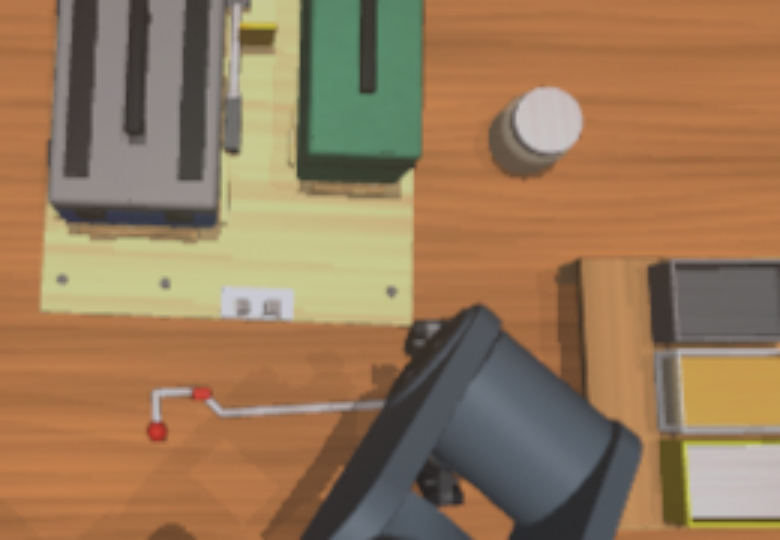

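View pics/s4.png

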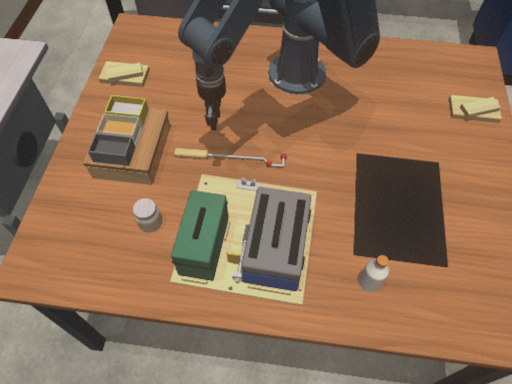

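```bash
cat > rod2.py <<'E'
from rodfit import *
d=optics.grab_frame('top'); hsv=cv2.cvtColor(d['image'],cv2.COLOR_BGR2HSV); h,s,v=cv2.split(hsv)
uu=np.arange(512)[None,:]; vv=np.arange(384)[:,None]
red=((h<6)|(h>174))&(s>150)&(v>80)&(uu>225)&(uu<290)&(vv>235)&(vv<280)
n,l,st,c=cv2.connectedComponentsWithStats(red.astype(np.uint8))
for i in range(1,n):
    if st[i,4]>8: print('red',st[i,4],c[i].round(1),ray(d,c[i][0],c[i][1],.012).round(4))
pts=[]
for u in range(266,310):
    c=[r for r in range(240,275) if s[r,u]<90 and v[r,u]>110]
    if c: pts.append(ray(d,u,np.mean(c),.012)[:2])
P=np.array(pts); f=np.polyfit(P[:,1],P[:,0],1); print('line',f,P.min(0),P.max(0))
d=snap('wrist','w4.png'); d=snap('scene','s5.png'); W=cloud(d); hsv=cv2.cvtColor(d['image'],cv2.COLOR_BGR2HSV); h,s,v=cv2.split(hsv)
w=(W[...,2]>.012)&(W[...,2]<.03)&(W[...,0]>.38)&(W[...,0]<.46)&(W[...,1]<-.22)&(W[...,1]>-.385)
P=W[w]; print(len(P)); r=cv2.minAreaRect((P[:,:2]*1000).astype(np.float32)); print(r, P[:,1].min(),P[:,1].max())
E
python3 rod2.py
```

```text
red 20 [256.6 250.8] [ 0.4269 -0.0527  0.012 ]
red 29 [241.7 263.4] [ 0.3915 -0.0102  0.012 ]
line [-0.04882241  0.40502777] [ 0.40902396 -0.20206898] [ 0.41431958 -0.07939864]
283
((421.4720764160156, -290.656494140625), (31.492860794067383, 141.11439514160156), 3.8900814056396484) -0.3608324098739968 -0.22012140636472455
```

View pics/w4.png

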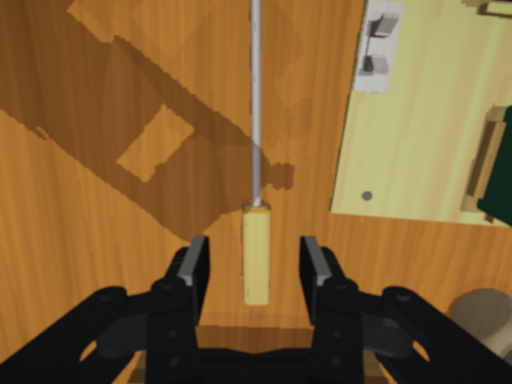

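```bash
python3 -m creep '[[0.6,0.008,-0.04,0,0],[0.6,0.008,-0.085,0,0],[0.6,0.008,-0.085,-0.04,0],[0.6,0.008,-0.085,-0.08,0],[0.6,0.008,-0.085,-0.12,0],[0.6,0.008,-0.085,-0.12,0],[0.6,0.008,-0.085,-0.12,0]]'
```

```text
clock: 8.1
tcp_pos: [0.4189, -0.2978, 0.0372]
eef_rot: [-0.512, 0.489, -0.486, 0.512]
wrist_force: [0.8, -0.3, 0.5]
opening: 0.0682
```

```bash
python3 -m creep '[[0.6,0.001,-0.011,-0.015,0],[0.6,0.001,-0.011,-0.034,0],[0.6,0.001,-0.011,-0.034,0],[-1,0.001,-0.011,-0.034,0],[-1,0.001,-0.011,-0.034,0],[-1,0.001,-0.011,-0.034,0],[-1,0.001,-0.011,-0.034,0],[-1,0.001,-0.011,-0.034,0]]' 110
python3 -m creep '[[-1,0,0,0,0],[-1,0,0,0,0]]'
```

```text
clock: 8.9
tcp_pos: [0.4214, -0.3111, 0.0063]
eef_rot: [0.512, -0.487, 0.488, -0.512]
wrist_force: [-0.3, 0.9, 9.2]
opening: 0.0251
clock: 9.1
tcp_pos: [0.4214, -0.3112, 0.0063]
eef_rot: [0.512, -0.487, 0.489, -0.512]
wrist_force: [-1.2, 1.6, 10.1]
opening: 0.025
```

```bash
python3 -m creep '[[-1,0,0,0.02,0],[-1,0,0,0.05,0],[-1,0,0,0.09,0],[-1,0,0,0.13,0],[-1,0,0,0.17,0],[-1,0,0,0.21,0],[-1,0,0,0.24,0],[-1,0,0,0.24,0]]'
python3 - <<'E'
from h import *
snap('scene','s6.png'); snap('wrist','w6.png')
E
```

```text
clock: 9.9
tcp_pos: [0.4227, -0.3128, 0.2494]
eef_rot: [0.512, -0.484, 0.492, -0.512]
wrist_force: [0.7, 0.1, -2.9]
opening: 0.0253
```

View pics/s6.png

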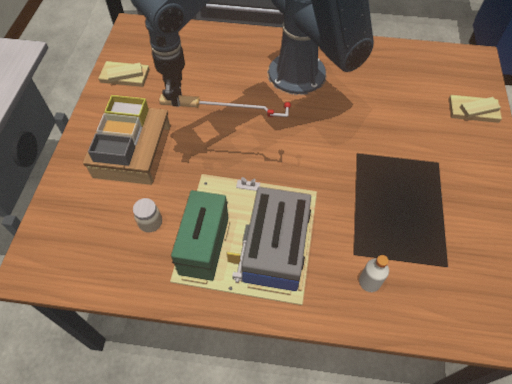

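View pics/w6.png

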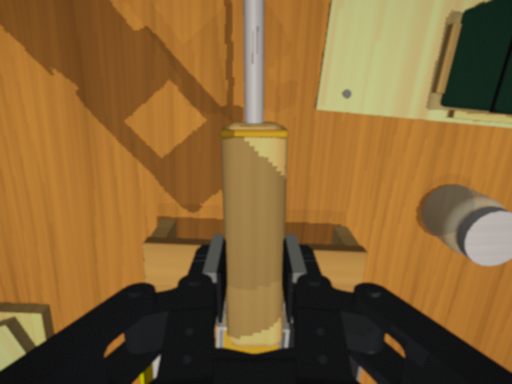

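```bash
python3 -m creep '[[-1,0,0.02,0,-0.14],[-1,0,0.04,0,-0.28],[-1,0,0.06,0,-0.42],[-1,0,0.08,0,-0.56],[-1,0,0.1,0,-0.7],[-1,0,0.12,0,-0.84],[-1,0,0.14,0,-0.98],[-1,0,0.16,0,-1.12]]'
python3 -m creep '[[-1,0.01,0.01,0,-0.14],[-1,0.02,0.02,0,-0.28],[-1,0.04,0.03,0,-0.42],[-1,0.055,0.04,0,-0.542],[-1,0.068,0.046,0,-0.542],[-1,0.068,0.046,0,-0.542],[-1,0.068,0.046,0,-0.542]]'
cat > look.py <<'E'
import sys
from h import *
from scipy.spatial.transform import Rotation as R
t=sys.argv[1]
o=robot.get_obs();A=R.from_quat(o['eef_rot']).as_matrix();print(o['clock'],o['tcp_pos'].round(4),o['wrist_force'].round(1),'jaw yaw deg',np.degrees(np.arctan2(A[1,2],A[0,2])).round(2),'op',round(o['opening'],4))
for n in sys.argv[2:]: snap(n,f'{n}_{t}.png')
E
python3 look.py 7 scene top wrist
```

```text
clock: 10.8
tcp_pos: [0.4189, -0.1489, 0.2421]
eef_rot: [-0.174, 0.687, -0.684, 0.171]
wrist_force: [1.7, -0.2, -2.0]
opening: 0.0248
clock: 11.5
tcp_pos: [0.4876, -0.1045, 0.2431]
eef_rot: [0.013, 0.707, -0.707, -0.016]
wrist_force: [-0.7, -0.2, -2.5]
opening: 0.0252
11.5 [ 0.4876 -0.1045  0.2431] [-0.7 -0.2 -2.5] jaw yaw deg -92.34 op 0.0252
```

View pics/scene_7.png

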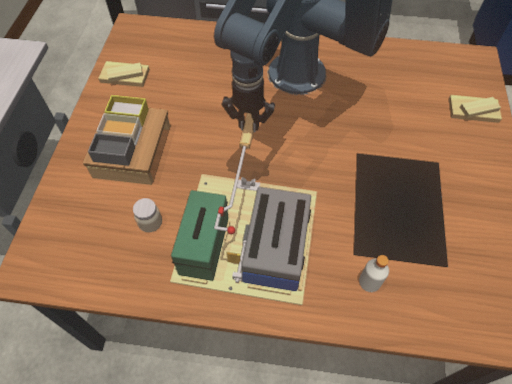

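View pics/top_7.png

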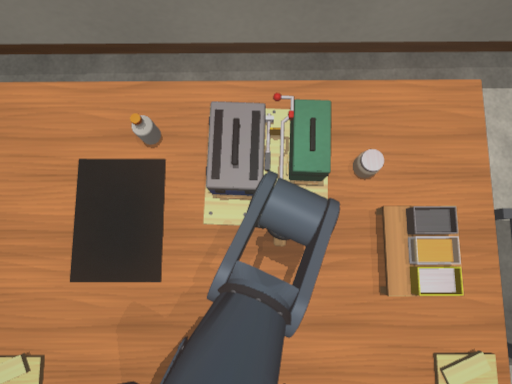

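View pics/wrist_7.png

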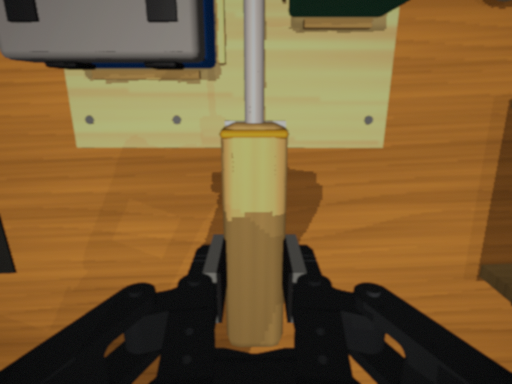

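```bash
cat > red.py <<'E'
from h import *
from rodfit import ray
def reds(n):
    d=optics.grab_frame(n); W=cloud(d); hsv=cv2.cvtColor(d['image'],cv2.COLOR_BGR2HSV); h,s,v=cv2.split(hsv)
    red=((h<6)|(h>174))&(s>170)&(v>70)
    k,l,st,c=cv2.connectedComponentsWithStats(red.astype(np.uint8))
    out=[]
    C=np.linalg.inv(d['extrinsics'])[:3,3]
    for i in range(1,k):
        if st[i,4]>6:
            P=W[l==i]; p=np.nanmedian(P,0); g=(p-C)/np.linalg.norm(p-C); print(n,st[i,4],c[i].round(1),'surf',p.round(4),'~centre(+8mm)',(p+g*.008).round(4))
    return d,W
if __name__=='__main__':
    O=np.array([.509,-.107]);a=-.0424
    for n in ['scene','top']:
        d,W=reds(n); hsv=cv2.cvtColor(d['image'],cv2.COLOR_BGR2HSV); h,s,v=cv2.split(hsv)
        y=(h>20)&(h<32)&(s>150)&(W[...,2]>.03)&(W[...,2]<.09)&(W[...,0]>.6)&(W[...,0]<.85)&(W[...,1]>-.16)&(W[...,1]<-.04)
        P=W[y]
        if len(P): 
            D=(P[:,:2]-O)@np.array([[np.cos(a),-np.sin(a)],[np.sin(a),np.cos(a)]]); print('tab',n,len(P),P.min(0),P.max(0),P.mean(0),'dock',np.percentile(D,[5,50,95],axis=0).round(4).tolist())
E
python3 red.py
```

```text
scene 17 [220.1 209.4] surf [ 0.7476 -0.1345  0.2547] ~centre(+8mm) [ 0.7438 -0.1357  0.2478]
scene 16 [230.4 228.8] surf [ 0.7928 -0.1019  0.2529] ~centre(+8mm) [ 0.7892 -0.1029  0.2458]
top 42 [277.2  95.9] surf [ 0.788  -0.1029  0.2522] ~centre(+8mm) [ 0.7911 -0.1033  0.2449]
top 32 [291.1 113.9] surf [ 0.7435 -0.1348  0.2545] ~centre(+8mm) [ 0.7463 -0.1355  0.247 ]
tab top 6 [ 0.7698924  -0.09831888  0.06074873] [ 0.77157167 -0.09250784  0.07068549] [ 0.77085268 -0.0954209   0.06604468] dock [[0.2604, 0.0198], [0.2612, 0.0227], [0.2617, 0.0255]]
```

```bash
python3 - <<'E'
from rodfit import *
d=optics.grab_frame('top'); print('top fork mid',ray(d,275.55,222.2,.030),ray(d,270.7,222.2,.030),ray(d,280.4,222.2,.030))
im=cv2.imread('pics/top0.png'); cv2.imwrite('pics/f1.png',cv2.resize(im[205:235,250:302],None,fx=14,fy=14,interpolation=cv2.INTER_NEAREST))
d=optics.grab_frame('scene'); print('scene',ray(d,243.7,181.3,.034),ray(d,253.7,182.3,.034))
im=cv2.imread('pics/scene0.png'); cv2.imwrite('pics/f2.png',cv2.resize(im[170:200,228:272],None,fx=16,fy=16,interpolation=cv2.INTER_NEAREST))
E
```

```text
top fork mid [ 0.50690243 -0.10692123  0.03      ] [ 0.50697241 -0.09315245  0.03      ] [ 0.50683245 -0.12068978  0.03      ]
scene [ 0.51996882 -0.11847837  0.034     ] [ 0.51952318 -0.08814901  0.034     ]
```

View pics/f1.png

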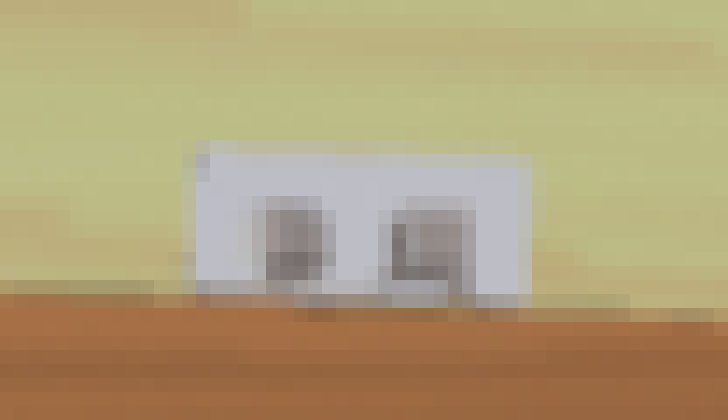

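View pics/f2.png

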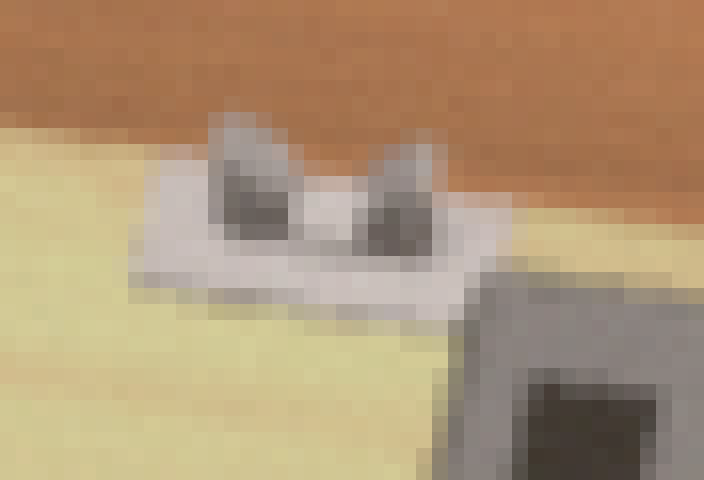

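```bash
python3 -m creep '[[-1,0,-0.001,-0.02,0],[-1,0,-0.001,-0.05,0],[-1,0,-0.001,-0.08,0],[-1,0,-0.001,-0.1,0],[-1,0,-0.001,-0.12,0],[-1,0,-0.001,-0.12,0]]'
python3 red.py; python3 look.py 8 scene top
```

```text
clock: 12.45
tcp_pos: [0.487, -0.1052, 0.1222]
eef_rot: [0.013, 0.708, -0.706, -0.017]
wrist_force: [0.1, 0.8, -2.0]
opening: 0.0253
scene 15 [223.3 232.5] surf [ 0.7459 -0.1349  0.1334] ~centre(+8mm) [ 0.7424 -0.1359  0.1263]
scene 15 [232.3 250.8] surf [ 0.7934 -0.1055  0.1316] ~centre(+8mm) [ 0.7902 -0.1064  0.1244]
top 27 [274.9 114.5] surf [ 0.7885 -0.1038  0.1315] ~centre(+8mm) [ 0.7913 -0.1042  0.124 ]
top 20 [287.4 130. ] surf [ 0.7442 -0.1352  0.1342] ~centre(+8mm) [ 0.7467 -0.1359  0.1267]
tab top 24 [ 0.76845579 -0.12367861  0.06290712] [ 0.77186728 -0.09242383  0.07308312] [ 0.77018724 -0.10812365  0.06784408] dock [[0.2599, -0.0051], [0.2609, 0.0099], [0.2624, 0.025]]
12.55 [ 0.4889 -0.106   0.1244] [ 0.1  0.6 -0.9] jaw yaw deg -92.48 op 0.0249
```

```bash
python3 - <<'E'
import cv2
a=cv2.imread('pics/scene_8.png')[130:310,150:340]; b=cv2.imread('pics/top_8.png')[80:260,180:350]
cv2.imwrite('pics/c8.png',cv2.hconcat([cv2.resize(a,(400,380)),cv2.resize(b,(360,380))]))
E
```

```text
(no output)
```

View pics/c8.png

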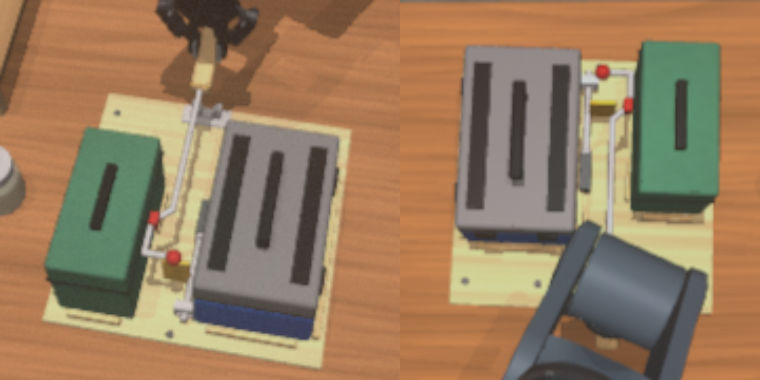

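```bash
python3 -m creep '[[-1,0,0,-0.02,0],[-1,0,0,-0.04,0],[-1,0,0,-0.06,0],[-1,0,0,-0.071,0],[-1,0,0,-0.071,0],[-1,0,0,-0.071,0]]'
python3 red.py; python3 look.py 9 scene top; python3 - <<'E'
import cv2
a=cv2.imread('pics/scene_9.png')[130:310,150:340]; b=cv2.imread('pics/top_9.png')[80:260,180:350]
cv2.imwrite('pics/c9.png',cv2.hconcat([cv2.resize(a,(400,380)),cv2.resize(b,(360,380))]))
E
```

```text
clock: 13.25
tcp_pos: [0.4894, -0.1061, 0.0539]
eef_rot: [-0.016, -0.707, 0.707, 0.015]
wrist_force: [-0.5, 0.7, -1.2]
opening: 0.025
scene 11 [224.2 244.9] surf [ 0.7498 -0.1362  0.0658] ~centre(+8mm) [ 0.7465 -0.1372  0.0586]
scene 14 [232.6 262.1] surf [ 0.7943 -0.1069  0.0638] ~centre(+8mm) [ 0.7913 -0.1077  0.0564]
tab scene 3 [ 0.77318921 -0.1054526   0.06511516] [ 0.77430097 -0.10289724  0.06978113] [ 0.77377851 -0.10375379  0.06799208] dock [[0.2639, 0.013], [0.2645, 0.0153], [0.2649, 0.0153]]
top 23 [274.  122.4] surf [ 0.7896 -0.1044  0.063 ] ~centre(+8mm) [ 0.7923 -0.1048  0.0554]
top 17 [285.1 137.4] surf [ 0.7452 -0.1349  0.0659] ~centre(+8mm) [ 0.7476 -0.1356  0.0582]
tab top 24 [ 0.76837551 -0.12378073  0.06295196] [ 0.77297416 -0.09249529  0.07169492] [ 0.77041495 -0.10816138  0.06716512] dock [[0.2595, -0.0052], [0.261, 0.0099], [0.2633, 0.025]]
13.35 [ 0.4897 -0.1062  0.0542] [-0.5 -0.1 -0.6] jaw yaw deg -92.47 op 0.0253
```

View pics/c9.png

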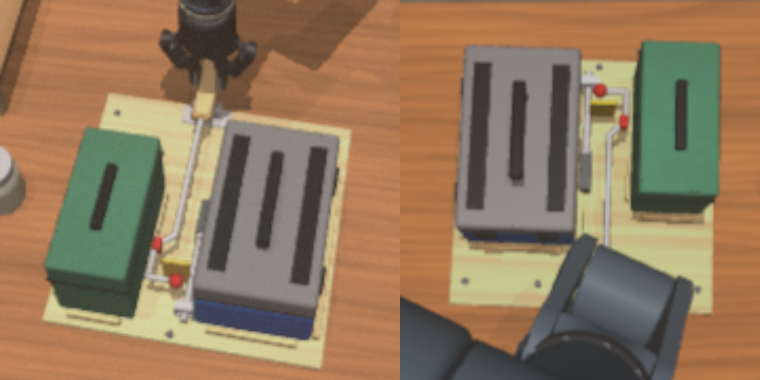

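```bash
python3 -m creep '[[-1,-0.007,0.0003,0,0],[-1,-0.014,0.0006,0,0],[-1,-0.021,0.0009,0,0],[-1,-0.028,0.0012,0,0],[-1,-0.035,0.0015,0,0],[-1,-0.042,0.0018,0,0],[-1,-0.042,0.0018,0,0]]'
python3 -m creep '[[-1,-0.006,0.0004,0,0],[-1,-0.011,0.0006,0,0],[-1,-0.011,0.0006,0,0],[-1,-0.011,0.0006,0,0]]'
cat > c.sh <<'E'
python3 red.py; python3 look.py $1 scene top; python3 - <<F
import cv2
a=cv2.imread('pics/scene_$1.png')[130:310,150:340]; b=cv2.imread('pics/top_$1.png')[80:260,180:350]
cv2.imwrite('pics/c$1.png',cv2.hconcat([cv2.resize(a,(400,380),interpolation=cv2.INTER_CUBIC),cv2.resize(b,(360,380),interpolation=cv2.INTER_CUBIC)]))
F
E
bash c.sh 10
```

```text
clock: 14.15
tcp_pos: [0.4498, -0.1054, 0.0541]
eef_rot: [-0.018, -0.706, 0.708, 0.012]
wrist_force: [7.9, 0.9, -2.1]
opening: 0.0251
clock: 14.55
tcp_pos: [0.4403, -0.1054, 0.0541]
eef_rot: [-0.019, -0.705, 0.709, 0.011]
wrist_force: [9.3, 1.6, -2.9]
opening: 0.0248
scene 9 [227.9 228.4] surf [ 0.698  -0.1347  0.0658] ~centre(+8mm) [ 0.6944 -0.1357  0.0587]
scene 9 [236.9 244.9] surf [ 0.7433 -0.1023  0.0647] ~centre(+8mm) [ 0.74   -0.1031  0.0575]
tab scene 4 [ 0.73273177 -0.12016607  0.0675847 ] [ 0.73469673 -0.10108857  0.07383706] [ 0.73355669 -0.10714006  0.07123614] dock [[0.2235, -0.0016], [0.2243, 0.0129], [0.2253, 0.0154]]
top 19 [273.1 138.6] surf [ 0.7427 -0.1009  0.0629] ~centre(+8mm) [ 0.7451 -0.1012  0.0553]
top 15 [285. 154.] surf [ 0.6964 -0.1341  0.0645] ~centre(+8mm) [ 0.6984 -0.1347  0.0568]
tab top 23 [ 0.72721517 -0.12027475  0.06048003] [ 0.73288903 -0.09218282  0.07216612] [ 0.72946923 -0.10573002  0.06760815] dock [[0.2188, -0.0036], [0.2202, 0.0102], [0.2216, 0.0238]]
14.65 [ 0.4404 -0.1054  0.0541] [ 9.5  1.2 -2.8] jaw yaw deg -92.43 op 0.0253
```

View pics/c10.png

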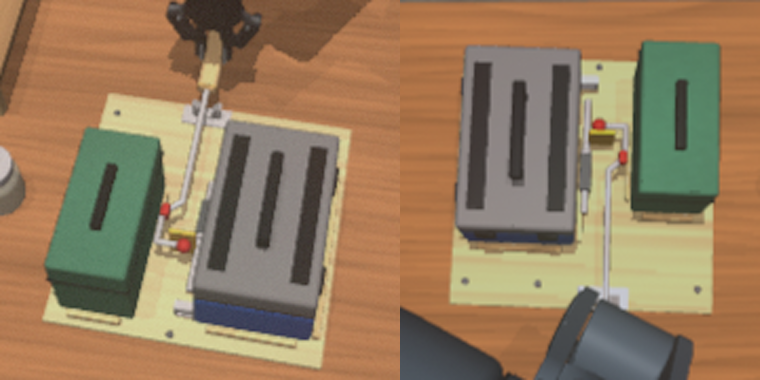

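```bash
python3 -m creep '[[-1,-0.003,0.0,0,0],[-1,-0.005,0.001,0,0],[-1,-0.005,0.001,0,0],[-1,-0.005,0.001,0,0]]'
python3 look.py 11 scene top wrist
python3 - <<'E'
import cv2
a=cv2.imread('pics/scene_11.png')[150:250,190:290]; b=cv2.imread('pics/top_11.png')[130:230,230:330]
cv2.imwrite('pics/c11.png',cv2.hconcat([cv2.resize(a,(400,400),interpolation=cv2.INTER_CUBIC),cv2.resize(b,(400,400),interpolation=cv2.INTER_CUBIC)]))
E
```

```text
clock: 15.15
tcp_pos: [0.4358, -0.1047, 0.0542]
eef_rot: [-0.019, -0.705, 0.709, 0.011]
wrist_force: [8.7, -0.3, -2.1]
opening: 0.0251
15.15 [ 0.4358 -0.1047  0.0542] [ 8.7 -0.3 -2.1] jaw yaw deg -92.47 op 0.0251
```

View pics/c11.png

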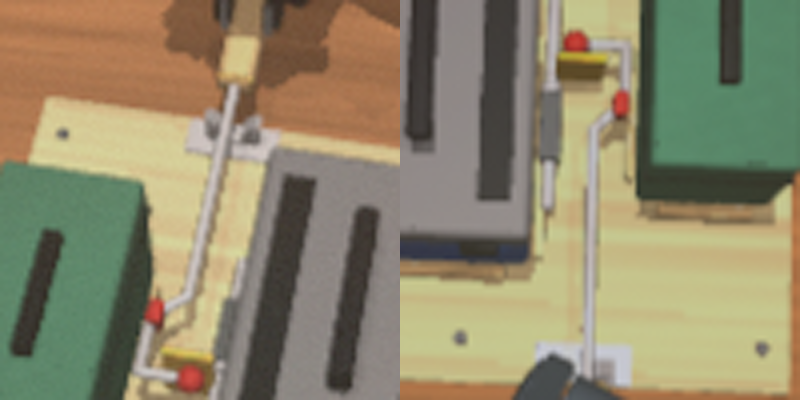

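View pics/wrist_11.png

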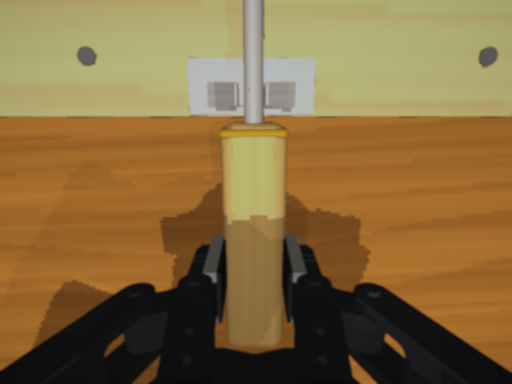

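```bash
python3 -m creep '[[-1,0,0.0005,-0.008,0],[-1,0,0.0005,-0.016,0],[-1,0,0.0005,-0.024,0],[-1,0,0.0005,-0.024,0]]'; python3 look.py 12 wrist
```

```text
clock: 15.7
tcp_pos: [0.4375, -0.105, 0.03]
eef_rot: [-0.02, -0.704, 0.709, 0.009]
wrist_force: [9.3, 2.1, 1.1]
opening: 0.0254
15.7 [ 0.4375 -0.105   0.03  ] [9.3 2.1 1.1] jaw yaw deg -92.35 op 0.0254
```

View pics/wrist_12.png

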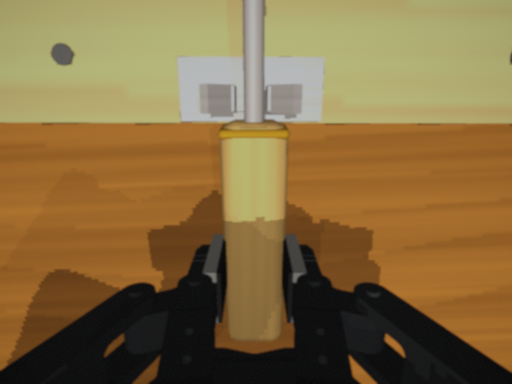

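```bash
python3 -m creep '[[-1,-0.002,0.001,0,0],[-1,-0.002,0.001,-0.006,0],[-1,-0.002,0.001,-0.012,0],[-1,-0.002,0.001,-0.016,0],[-1,-0.002,0.001,-0.016,0]]'; python3 look.py 13 wrist; bash c.sh 14
```

```text
clock: 16.25
tcp_pos: [0.4354, -0.1038, 0.0142]
eef_rot: [-0.018, -0.704, 0.71, 0.008]
wrist_force: [10.2, 3.7, 1.7]
opening: 0.025
16.25 [ 0.4354 -0.1038  0.0142] [10.2  3.7  1.7] jaw yaw deg -92.14 op 0.025
scene 7 [228.7 227.9] surf [ 0.694  -0.1328  0.0627] ~centre(+8mm) [ 0.6904 -0.1338  0.0556]
scene 13 [237.1 243.5] surf [ 0.74   -0.103   0.0645] ~centre(+8mm) [ 0.7366 -0.1039  0.0572]
tab scene 4 [ 0.72717664 -0.11303661  0.06888004] [ 0.73047035 -0.09102347  0.07485271] [ 0.72855208 -0.10180558  0.07167142] dock [[0.2181, 0.0037], [0.2189, 0.0148], [0.2205, 0.0249]]
top 18 [273.2 140.5] surf [ 0.7368 -0.1009  0.0627] ~centre(+8mm) [ 0.7391 -0.1013  0.055 ]
top 11 [284.7 156.3] surf [ 0.6918 -0.1344  0.0607] ~centre(+8mm) [ 0.6937 -0.135   0.053 ]
tab top 24 [ 0.72284389 -0.1206937   0.05964109] [ 0.72804753 -0.09199177  0.0721592 ] [ 0.72504806 -0.10631251  0.06754284] dock [[0.2143, -0.0038], [0.2153, 0.0098], [0.2178, 0.0237]]
16.4 [ 0.4353 -0.1036  0.0145] [10.   3.4  2.2] jaw yaw deg -92.13 op 0.0251
```

View pics/wrist_13.png

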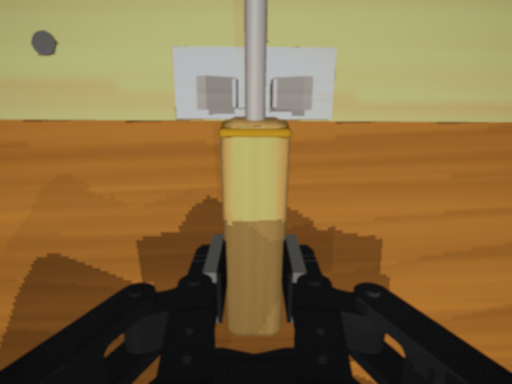

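View pics/c14.png

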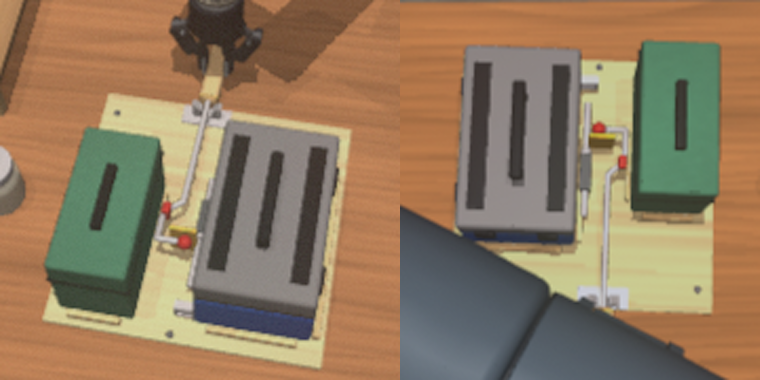

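Both views show the ball stuck high on the tab, at z of about 0.055. Friction holds it there while the handle is already down, so the rod is tilted nose-up. I'll wiggle the yaw a little to let the ball slide down.

```bash
python3 -m creep '[[-1,0,0,0,-0.012],[-1,0,0,0,0.004],[-1,0,0,0,-0.012],[-1,0,0,0,0.004],[-1,0,0,0,-0.012],[-1,0,0,0,0.004],[-1,0,0,0,0],[-1,0,0,0,0]]'; python3 red.py; python3 look.py 15
```

```text
clock: 17.3
tcp_pos: [0.4355, -0.1039, 0.0146]
eef_rot: [-0.019, -0.704, 0.71, 0.009]
wrist_force: [9.5, 3.2, 0.4]
opening: 0.0249
scene 8 [228.1 228.2] surf [ 0.6949 -0.1353  0.0593] ~centre(+8mm) [ 0.6914 -0.1363  0.0522]
scene 11 [235.9 244.4] surf [ 0.7421 -0.1056  0.0612] ~centre(+8mm) [ 0.7388 -0.1064  0.0539]
tab scene 3 [ 0.7274678  -0.11268749  0.06781164] [ 0.72916111 -0.0935173   0.07210992] [ 0.72839639 -0.10094678  0.07056593] dock [[0.218, 0.0052], [0.2194, 0.0196], [0.2196, 0.0225]]
top 19 [274.1 140.6] surf [ 0.7365 -0.1037  0.0634] ~centre(+8mm) [ 0.7388 -0.1041  0.0557]
top 14 [285.  156.5] surf [ 0.691  -0.1346  0.0582] ~centre(+8mm) [ 0.6929 -0.1353  0.0505]
tab top 23 [ 0.72305807 -0.12077955  0.05936551] [ 0.72744468 -0.09187654  0.07359411] [ 0.72535947 -0.10651805  0.06866995] dock [[0.2147, -0.0039], [0.2162, 0.0101], [0.2183, 0.0238]]
17.4 [ 0.4355 -0.1039  0.0146] [9.8 3.2 1. ] jaw yaw deg -92.26 op 0.0254
```

```bash
python3 -m creep '[[-1,0,0,0.012,0],[-1,0,0,0.024,0],[-1,0,0,0.036,0],[-1,0,0,0.048,0],[-1,0,0,0.06,0],[-1,0,0,0.066,0],[-1,0,0,0.066,0]]'; python3 red.py; python3 look.py 16
```

```text
clock: 18.1
tcp_pos: [0.4352, -0.1037, 0.0812]
eef_rot: [-0.02, -0.705, 0.709, 0.009]
wrist_force: [11.4, 2.9, -3.3]
opening: 0.025
scene 8 [237.1 241.2] surf [ 0.7322 -0.1049  0.0604] ~centre(+8mm) [ 0.7289 -0.1057  0.0532]
tab scene 3 [ 0.7218776  -0.11106904  0.06933796] [ 0.72311654 -0.09170449  0.07254197] [ 0.72230727 -0.09916056  0.07093031] dock [[0.2123, 0.0066], [0.2129, 0.0213], [0.2132, 0.0241]]
top 18 [274.  142.7] surf [ 0.7306 -0.1037  0.0593] ~centre(+8mm) [ 0.7329 -0.1041  0.0516]
top 15 [285.1 157.7] surf [ 0.6851 -0.1339  0.067 ] ~centre(+8mm) [ 0.687  -0.1345  0.0592]
tab top 25 [ 0.71646776 -0.12032661  0.06181504] [ 0.72185498 -0.08922901  0.07438482] [ 0.71894638 -0.10628965  0.06855334] dock [[0.2082, -0.0037], [0.2092, 0.0095], [0.2123, 0.0234]]
18.2 [ 0.4351 -0.1035  0.0808] [11.3  3.6 -3. ] jaw yaw deg -92.37 op 0.025
```

```bash
python3 -m creep '[[-1,0.01,-0.0004,0,0],[-1,0.02,-0.0008,0,0],[-1,0.03,-0.0012,0,0],[-1,0.04,-0.0016,0,0],[-1,0.05,-0.002,0,0],[-1,0.058,-0.0022,0,0],[-1,0.058,-0.0022,0,0]]'; python3 red.py; python3 look.py 17
```

```text
clock: 18.9
tcp_pos: [0.4875, -0.1033, 0.0794]
eef_rot: [-0.016, -0.707, 0.707, 0.015]
wrist_force: [4.1, 0.1, -3.2]
opening: 0.0252
scene 13 [232.8 260.7] surf [ 0.7885 -0.1073  0.0562] ~centre(+8mm) [ 0.7855 -0.1081  0.0489]
tab scene 2 [ 0.77220591 -0.11911429  0.06601594] [ 0.77245004 -0.10588072  0.06905578] [ 0.77232797 -0.1124975   0.06753586] dock [[0.263, -0.0003], [0.2633, 0.0057], [0.2637, 0.0116]]
top 14 [274.9 125.1] surf [ 0.7847 -0.1074  0.055 ] ~centre(+8mm) [ 0.7873 -0.1078  0.0474]
top 15 [286. 140.] surf [ 0.7377 -0.1377  0.0633] ~centre(+8mm) [ 0.74   -0.1383  0.0557]
tab top 25 [ 0.76852986 -0.12379772  0.06233551] [ 0.7744828  -0.09247225  0.07229968] [ 0.77052837 -0.10774719  0.06735694] dock [[0.26, -0.0049], [0.2611, 0.0112], [0.2627, 0.0249]]
19.0 [ 0.4876 -0.1034  0.0794] [ 4.3  0.7 -2.1] jaw yaw deg -92.49 op 0.025
```

```bash
python3 -m creep '[[-1,0.004,-0.0023,0,0.018],[-1,0.004,-0.0023,0,0.018],[-1,0.004,-0.0023,-0.01,0.018],[-1,0.004,-0.0023,-0.02,0.018],[-1,0.004,-0.0023,-0.027,0.018],[-1,0.004,-0.0023,-0.027,0.018]]'; python3 red.py; bash c.sh 18; python3 look.py 18b wrist
```

```text
clock: 19.6
tcp_pos: [0.4895, -0.1049, 0.0506]
eef_rot: [0.008, 0.708, -0.707, -0.01]
wrist_force: [0.1, -0.1, -1.3]
opening: 0.0251
scene 8 [234.6 266. ] surf [ 0.7889 -0.1023  0.0247] ~centre(+8mm) [ 0.7859 -0.1031  0.0174]
tab scene 4 [ 0.77132762 -0.12193607  0.06561546] [ 0.77419352 -0.10066802  0.07138479] [ 0.77262902 -0.10774195  0.06801152] dock [[0.2621, -0.0013], [0.2635, 0.014], [0.2646, 0.0172]]
top 13 [284.  142.3] surf [ 0.7406 -0.1343  0.0319] ~centre(+8mm) [ 0.7429 -0.1349  0.0242]
tab top 24 [ 0.76942338 -0.12383512  0.05943663] [ 0.7732617  -0.09240907  0.07203549] [ 0.77071215 -0.10698799  0.06702017] dock [[0.2604, -0.003], [0.2613, 0.0113], [0.2634, 0.025]]
scene 13 [234.3 265.9] surf [ 0.7899 -0.1039  0.027 ] ~centre(+8mm) [ 0.7869 -0.1047  0.0196]
tab scene 3 [ 0.77325354 -0.10554013  0.06901138] [ 0.77425773 -0.09993621  0.0723349 ] [ 0.77367382 -0.10279048  0.07019129] dock [[0.2639, 0.0129], [0.2642, 0.0153], [0.2647, 0.018]]
top 14 [284.1 141.9] surf [ 0.7403 -0.1343  0.0346] ~centre(+8mm) [ 0.7425 -0.1349  0.027 ]
tab top 23 [ 0.7687215  -0.12089177  0.06128454] [ 0.77351945 -0.09248649  0.07295995] [ 0.77056348 -0.10623815  0.0673214 ] dock [[0.2597, -0.0024], [0.2612, 0.0115], [0.2631, 0.0252]]
19.8 [ 0.4909 -0.1054  0.0522] [ 0.8 -0.2 -1.4] jaw yaw deg -91.44 op 0.0254
19.9 [ 0.491  -0.1055  0.0525] [-0.   0.1 -2.2] jaw yaw deg -91.44 op 0.0249
```

View pics/c18.png

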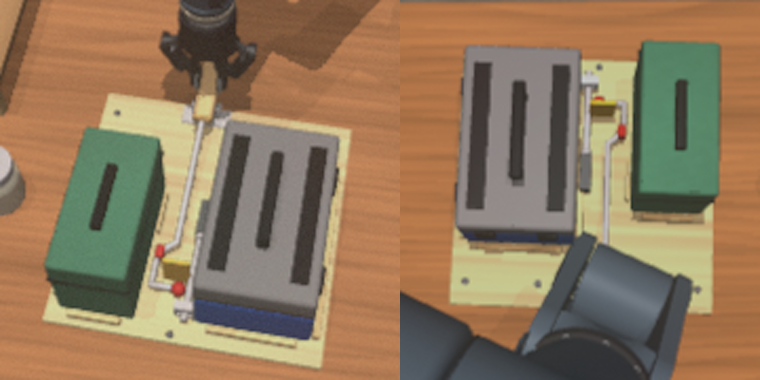

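```bash
python3 -m creep '[[-1,-0.008,0.0003,0,0],[-1,-0.016,0.0006,0,0],[-1,-0.024,0.0009,0,0],[-1,-0.032,0.0012,0,0],[-1,-0.04,0.0015,0,0],[-1,-0.048,0.0018,0,0],[-1,-0.057,0.0021,0,0],[-1,-0.057,0.0021,0,0]]';  bash c.sh 19; python3 look.py 19b wrist
```

```text
clock: 20.75
tcp_pos: [0.4377, -0.1051, 0.0531]
eef_rot: [-0.012, -0.705, 0.709, 0.005]
wrist_force: [9.2, 1.2, -3.4]
opening: 0.0251
scene 7 [238.3 247.6] surf [ 0.7347 -0.1016  0.0306] ~centre(+8mm) [ 0.7314 -0.1023  0.0234]
top 13 [283.9 158.7] surf [ 0.6895 -0.1334  0.0349] ~centre(+8mm) [ 0.6914 -0.134   0.0271]
tab top 25 [ 0.7190192  -0.12038285  0.05991552] [ 0.7248747  -0.08928601  0.07093478] [ 0.72162854 -0.10515371  0.0669003 ] dock [[0.2106, -0.0036], [0.2122, 0.01], [0.2149, 0.0241]]
20.85 [ 0.4386 -0.1055  0.0532] [ 8.6  2.1 -3.8] jaw yaw deg -91.39 op 0.0251
20.95 [ 0.4389 -0.1055  0.0532] [ 9.8  2.  -3.6] jaw yaw deg -91.38 op 0.0254
```

View pics/c19.png

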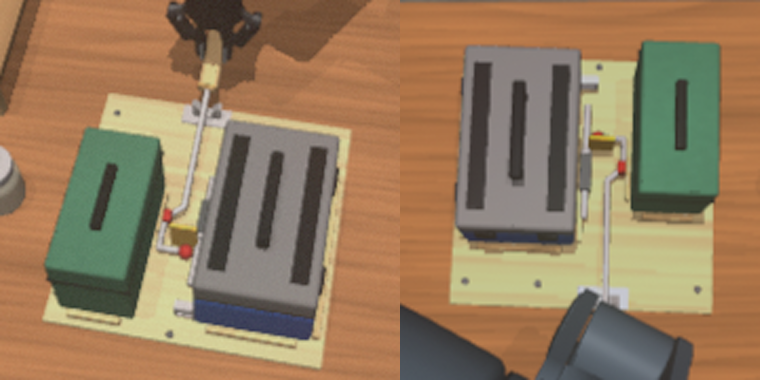

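View pics/wrist_19b.png

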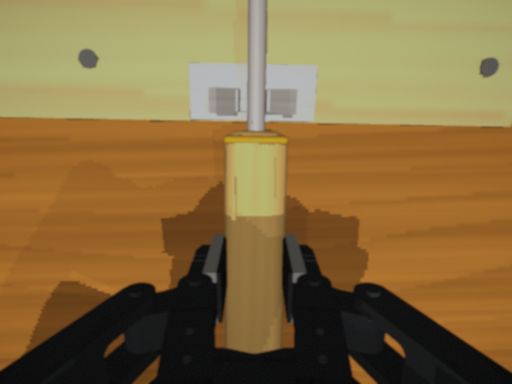

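```bash
python3 -m creep '[[-1,0,0.0012,-0.008,0],[-1,0,0.0012,-0.016,0],[-1,0,0.0012,-0.024,0],[-1,0,0.0012,-0.032,0],[-1,0,0.0012,-0.039,0],[-1,0,0.0012,-0.039,0]]';  bash c.sh 20; python3 look.py 20b wrist
```

```text
clock: 21.6
tcp_pos: [0.4419, -0.1064, 0.0141]
eef_rot: [-0.018, -0.704, 0.71, 0.005]
wrist_force: [9.1, -2.9, 1.0]
opening: 0.0252
scene 7 [228.9 234.7] surf [ 0.7018 -0.1337  0.0305] ~centre(+8mm) [ 0.6984 -0.1347  0.0233]
scene 10 [237.5 250.8] surf [ 0.7464 -0.1029  0.029 ] ~centre(+8mm) [ 0.7431 -0.1037  0.0217]
tab scene 1 [ 0.73331438 -0.10101785  0.0724216 ] [ 0.73331438 -0.10101785  0.0724216 ] [ 0.73331438 -0.10101785  0.0724216 ] dock [[0.2239, 0.0155], [0.2239, 0.0155], [0.2239, 0.0155]]
top 13 [283.2 156.8] surf [ 0.6976 -0.1311  0.0293] ~centre(+8mm) [ 0.6996 -0.1317  0.0215]
tab top 23 [ 0.7274536  -0.1203397   0.06010835] [ 0.73304296 -0.09207052  0.07224612] [ 0.72951837 -0.10562117  0.06744354] dock [[0.2188, -0.0037], [0.2203, 0.0102], [0.2219, 0.0243]]
21.7 [ 0.4419 -0.1064  0.0145] [ 7.7 -3.5  1. ] jaw yaw deg -91.89 op 0.0251
21.8 [ 0.4419 -0.1064  0.0147] [ 8.2 -3.1  0.4] jaw yaw deg -91.89 op 0.0253
```

View pics/c20.png

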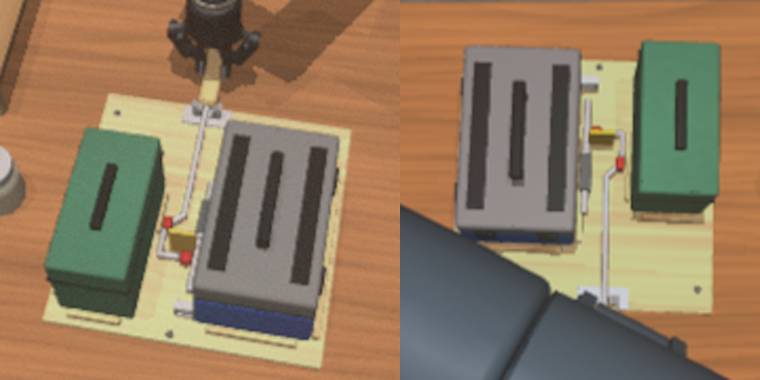

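View pics/wrist_20b.png

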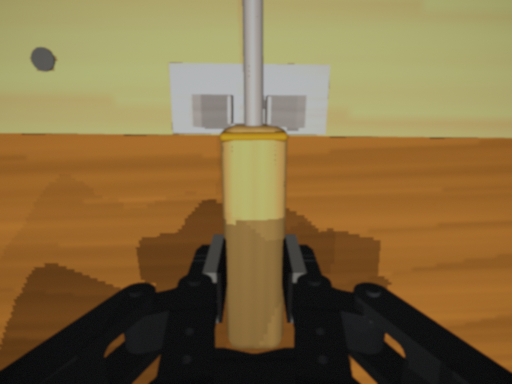

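The shaft at column 254 lies between the fork posts (inner edges 232 and 268). The ball is low, with its centre at z of about 0.022, and the bolt is drawn about 41 mm. I release.

```bash
python3 -m creep '[[-0.2,0,0,-0.001,0],[0,0,0,-0.001,0],[0,0,0,-0.001,0],[0,0,0,-0.001,0],[0,0,0,-0.001,0]]' 20;  bash c.sh 21; python3 look.py 21b wrist
```

```text
clock: 22.35
tcp_pos: [0.4333, -0.1018, 0.0121]
eef_rot: [0.009, 0.707, -0.707, -0.009]
wrist_force: [-0.3, -1.3, -0.1]
opening: 0.042
scene 7 [228.6 235.4] surf [ 0.7019 -0.1343  0.03  ] ~centre(+8mm) [ 0.6985 -0.1353  0.0228]
scene 14 [237.  251.5] surf [ 0.7476 -0.1028  0.028 ] ~centre(+8mm) [ 0.7444 -0.1036  0.0208]
top 15 [284. 157.] surf [ 0.6963 -0.1339  0.0295] ~centre(+8mm) [ 0.6982 -0.1345  0.0218]
tab top 22 [ 0.72791767 -0.12045584  0.06140147] [ 0.73348883 -0.09206842  0.07092155] [ 0.7300164  -0.10691776  0.06687738] dock [[0.2192, -0.0037], [0.2205, 0.0101], [0.2237, 0.0216]]
22.45 [ 0.4335 -0.1019  0.0122] [0.3 0.9 0.4] jaw yaw deg -91.44 op 0.0423
22.55 [ 0.4337 -0.102   0.0122] [-0.4 -0.1 -0.1] jaw yaw deg -91.43 op 0.0426
```

View pics/c21.png

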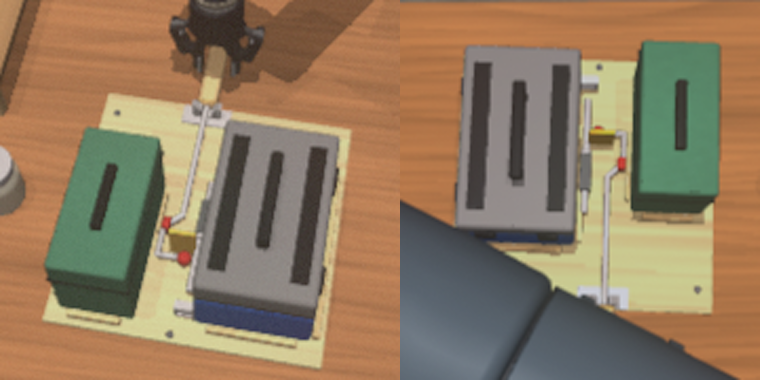

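View pics/wrist_21b.png

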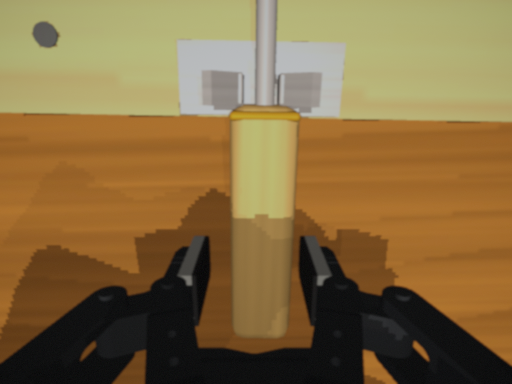

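```bash
python3 -m creep '[[0.3,0,-0.003,0,0],[0.3,0,-0.003,0.01,0],[0.3,0,-0.003,0.04,0],[0.3,0,-0.003,0.08,0],[0.3,0,-0.003,0.12,0],[0.3,0,-0.003,0.16,0],[0.3,0,-0.003,0.2,0],[0.3,0.03,0.02,0.215,-0.017]]';  python3 -m creep '[[0.3,0.04,0.02,0,0],[0.3,0.08,0.04,0,0],[0.3,0.12,0.06,0,0],[0.3,0.16,0.08,0,0],[0.3,0.2,0.085,0,0],[0.3,0.245,0.086,0,0],[0.3,0.245,0.086,0,0],[0.3,0.245,0.086,0,0]]'; python3 look.py 22 wrist scene top; python3 - <<'E'
from h import *
d=optics.grab_frame('scene'); W=cloud(d)
m=(W[...,2]>.145)&(W[...,2]<.17)&(abs(W[...,0]-.7085)<.1)&(abs(W[...,1])<.04)
P=W[m]; print(len(P),np.percentile(P,[3,50,97],axis=0).round(4)); print(cv2.minAreaRect((P[:,:2]*1000).astype(np.float32)))
E
```

```text
clock: 23.4
tcp_pos: [0.463, -0.0837, 0.2316]
eef_rot: [-0.018, -0.706, 0.708, 0.015]
wrist_force: [1.1, -0.5, 0.1]
opening: 0.0555
clock: 24.2
tcp_pos: [0.7084, 0.004, 0.2267]
eef_rot: [0.014, 0.707, -0.707, -0.015]
wrist_force: [-1.6, 0.2, -0.7]
opening: 0.0553
24.2 [0.7084 0.004  0.2267] [-1.6  0.2 -0.7] jaw yaw deg -92.4 op 0.0553
275 [[ 6.530e-01 -7.900e-03  1.545e-01]
 [ 7.142e-01  2.000e-04  1.596e-01]
 [ 7.691e-01  8.400e-03  1.633e-01]]
((709.4307861328125, 0.3068704605102539), (15.912043571472168, 126.37136840820312), 87.55439758300781)
```

View pics/wrist_22.png

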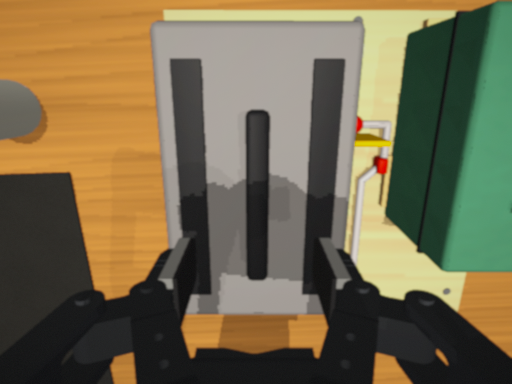

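View pics/scene_22.png

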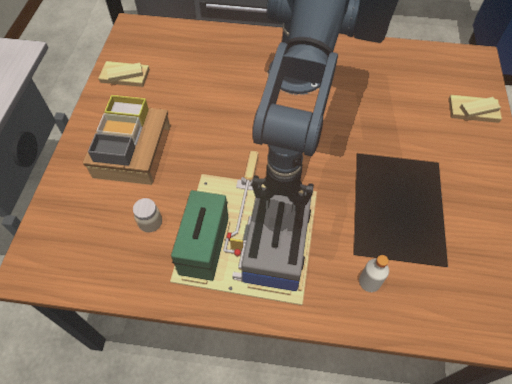

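```bash
python3 -m creep '[[0.3,0.001,-0.0025,-0.03,0],[0.3,0.001,-0.0025,-0.06,0],[0.3,0.001,-0.0025,-0.08,0],[0.3,0.001,-0.0025,-0.086,0],[0.3,0.001,-0.0025,-0.086,0]]';  python3 -m creep '[[-1,0,0,0,0],[-1,0,0,0,0],[-1,0,0,0,0],[-1,0,0,0,0],[-1,0,0,0,0],[-1,0,0,0,0]]' 110; python3 look.py 23 wrist
```

```text
clock: 24.9
tcp_pos: [0.7088, 0.0013, 0.1408]
eef_rot: [0.014, 0.707, -0.707, -0.016]
wrist_force: [-0.3, -0.7, 0.8]
opening: 0.0553
clock: 25.5
tcp_pos: [0.7107, 0.002, 0.1431]
eef_rot: [0.016, 0.707, -0.707, -0.014]
wrist_force: [-0.1, 1.8, 5.7]
opening: 0.0133
25.5 [0.7107 0.002  0.1431] [-0.1  1.8  5.7] jaw yaw deg -92.41 op 0.0133
```

View pics/wrist_23.png

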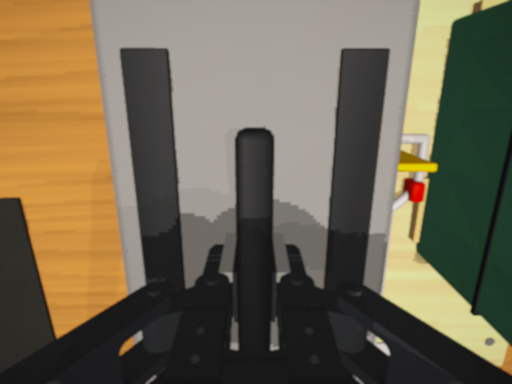

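Gripped on the bar. I lift straight up, slowly at first.

```bash
python3 -m creep '[[-1,0,0,0.005,0],[-1,0,0,0.01,0],[-1,0,0,0.015,0],[-1,0,0,0.025,0],[-1,0,0,0.035,0],[-1,0,0,0.05,0],[-1,0,0,0.065,0],[-1,0,0,0.08,0]]'; python3 -m creep '[[-1,0,0,0.015,0],[-1,0,0,0.02,0],[-1,0,0,0.02,0],[-1,0,0,0.02,0]]'; bash c.sh 24
```

```text
clock: 26.35
tcp_pos: [0.71, 0.0013, 0.2232]
eef_rot: [-0.015, -0.707, 0.707, 0.014]
wrist_force: [-0.5, 1.1, -4.8]
opening: 0.0133
clock: 26.75
tcp_pos: [0.7093, 0.0015, 0.2407]
eef_rot: [0.014, 0.707, -0.707, -0.015]
wrist_force: [0.7, 0.1, -5.9]
opening: 0.0132
scene 8 [228.4 235.4] surf [ 0.7043 -0.1346  0.0311] ~centre(+8mm) [ 0.7009 -0.1356  0.024 ]
scene 15 [236.9 251.6] surf [ 0.7467 -0.104   0.0272] ~centre(+8mm) [ 0.7435 -0.1048  0.0199]
top 15 [284. 157.] surf [ 0.6973 -0.134   0.0291] ~centre(+8mm) [ 0.6992 -0.1346  0.0214]
tab top 23 [ 0.72792487 -0.12043701  0.06029496] [ 0.73360038 -0.09210378  0.07217702] [ 0.73010605 -0.10650254  0.06714605] dock [[0.2194, -0.0036], [0.2208, 0.0102], [0.2238, 0.0215]]
26.85 [0.709  0.0015 0.2399] [ 0.2  0.5 -6. ] jaw yaw deg -92.42 op 0.0131
```

View pics/c24.png

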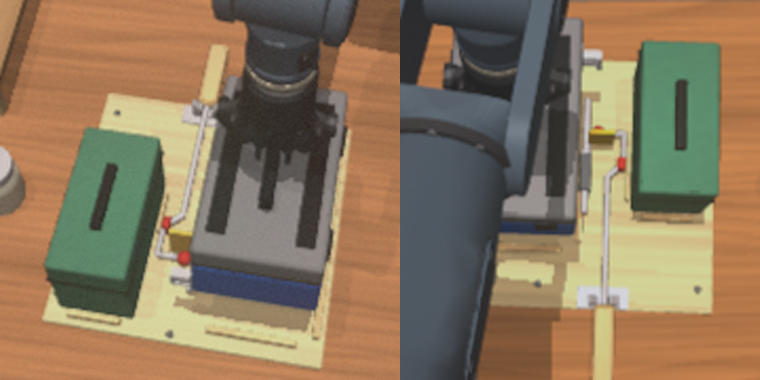

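```bash
python3 -m creep '[[-1,-0.015,0,0,0],[-1,-0.04,0,0,0],[-1,-0.07,0,0,0],[-1,-0.1,0.01,0,0],[-1,-0.13,0.025,0,0],[-1,-0.155,0.05,0,0.01],[-1,-0.175,0.08,0,0.02],[-1,-0.188,0.115,0,0.035]]'; python3 -m creep '[[-1,0,0.035,0,0],[-1,0,0.07,0,0],[-1,0,0.105,0,0],[-1,0,0.14,0,0],[-1,0,0.175,0,0],[-1,0,0.205,0,0],[-1,0,0.225,0,0],[-1,0,0.2345,0,0]]'; python3 -m creep '[[-1,0,0,-0.01,0],[-1,0,0,-0.03,0],[-1,0,0,-0.05,0],[-1,0,0,-0.05,0],[-1,0,0,-0.05,0]]'; python3 look.py 25 scene top
```

```text
clock: 27.75
tcp_pos: [0.5198, 0.1167, 0.2412]
eef_rot: [-0.002, -0.707, 0.707, 0.004]
wrist_force: [0.8, 0.4, -5.6]
opening: 0.0131
clock: 28.55
tcp_pos: [0.5215, 0.353, 0.2409]
eef_rot: [0.002, 0.707, -0.707, -0.002]
wrist_force: [-0.7, 0.1, -6.2]
opening: 0.0131
clock: 29.05
tcp_pos: [0.5217, 0.3496, 0.1905]
eef_rot: [-0.002, -0.707, 0.708, 0.004]
wrist_force: [-0.2, 0.4, -5.0]
opening: 0.0132
29.05 [0.5217 0.3496 0.1905] [-0.2  0.4 -5. ] jaw yaw deg -90.48 op 0.0132
```

View pics/scene_25.png

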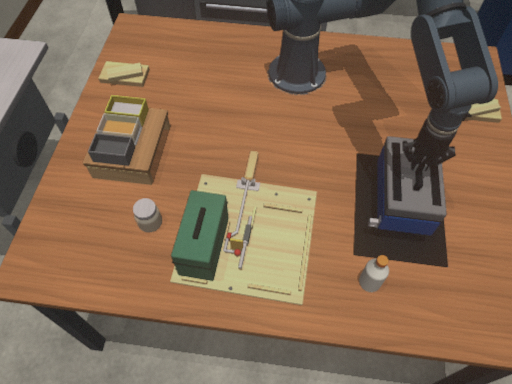

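View pics/top_25.png

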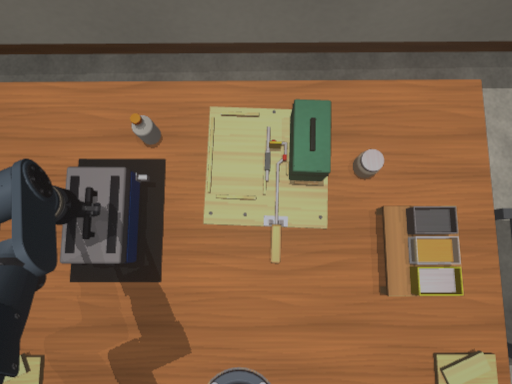

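```bash
python3 -m creep '[[-1,-0.001,0.001,-0.012,0],[-1,-0.001,0.001,-0.024,0],[-1,-0.001,0.001,-0.034,0],[-1,-0.001,0.001,-0.04,0],[-1,-0.001,0.001,-0.043,0],[-1,-0.001,0.001,-0.045,0],[-1,-0.001,0.001,-0.046,0],[-1,-0.001,0.001,-0.047,0]]'; python3 -m creep '[[-1,0,0,-0.001,0],[-1,0,0,-0.002,0],[-1,0,0,-0.003,0],[-1,0,0,-0.003,0]]'; python3 look.py 26
```

```text
clock: 29.95
tcp_pos: [0.5211, 0.3521, 0.1445]
eef_rot: [0.003, 0.707, -0.707, -0.002]
wrist_force: [-0.4, 0.4, -6.1]
opening: 0.013
clock: 30.35
tcp_pos: [0.5208, 0.352, 0.1413]
eef_rot: [0.003, 0.707, -0.707, -0.002]
wrist_force: [-0.0, -0.5, -5.4]
opening: 0.0134
30.35 [0.5208 0.352  0.1413] [-0.  -0.5 -5.4] jaw yaw deg -90.41 op 0.0134
```

```bash
python3 -m creep '[[-1,0,0,-0.001,0],[-1,0,0,-0.002,0],[-1,0,0,-0.002,0]]'; python3 -m creep '[[-1,0,0,-0.001,0],[-1,0,0,-0.002,0],[-1,0,0,-0.002,0]]'
```

```text
clock: 30.65
tcp_pos: [0.5208, 0.3523, 0.1411]
eef_rot: [0.003, 0.707, -0.707, -0.002]
wrist_force: [-3.4, 0.1, 5.4]
opening: 0.0134
clock: 30.95
tcp_pos: [0.5208, 0.3523, 0.1411]
eef_rot: [0.003, 0.707, -0.707, -0.002]
wrist_force: [-5.6, -1.2, 14.6]
opening: 0.0135
```

```bash
python3 -m creep '[[-1,0,0,0.003,0],[-0.3,0,0,0.003,0],[0.3,0,0,0.003,0],[0.3,0,0,0.003,0],[0.3,0,0,0.003,0],[0.3,0,0,0.003,0]]' 20; python3 -m creep '[[0.3,0,0,0.01,0],[0.3,0,0,0.04,0],[0.3,0,0,0.08,0],[0.3,0,0,0.12,0],[0.3,0,0,0.15,0]]'; python3 -m creep '[[0.3,-0.03,-0.04,0.03,0],[0.3,-0.06,-0.08,0.04,0],[0.3,-0.07,-0.12,0.04,0],[0.3,-0.07,-0.16,0.04,0],[0.3,-0.07,-0.2,0.04,0],[0.3,-0.07,-0.2,0.04,0]]'; python3 look.py 27 scene top
python3 - <<'E'
from h import *
d=optics.grab_frame('top'); W=cloud(d)
for lo,hi in ((.10,.135),):
    m=(W[...,2]>lo)&(W[...,2]<hi)&(W[...,0]>.3)&(W[...,0]<.7)&(W[...,1]>.2)&(W[...,1]<.5)
    k,l,s,c=cv2.connectedComponentsWithStats(m.astype(np.uint8)); P=W[l==1+np.argmax(s[1:,4])]
    print(cv2.minAreaRect((P[:,:2]*1000).astype(np.float32)),np.percentile(P[:,2],[5,50,95]))
    for q in (P[:,0]<.48),(P[:,0]>.56),(P[:,1]<.31),(P[:,1]>.39): print(np.median(P[q,2]).round(4),end=' ')
for n,t in (('drill_case',(.731,-.2012)),('jar',(.662,-.364)),('glue',(.763,.248))):
    for r in optics.recognise(d,n)[:2]:
        a,b=map(int,r['location']); print(n,round(r['p'],2),a,b,W[a,b].round(3),t)
E
python3 red.py
```

```text
clock: 31.55
tcp_pos: [0.521, 0.3519, 0.1401]
eef_rot: [0.003, 0.707, -0.707, -0.003]
wrist_force: [-0.5, -0.2, 0.3]
opening: 0.0556
clock: 32.05
tcp_pos: [0.5215, 0.3523, 0.2939]
eef_rot: [0.004, 0.708, -0.707, -0.001]
wrist_force: [0.0, 0.6, 0.0]
opening: 0.0556
clock: 32.65
tcp_pos: [0.4507, 0.1482, 0.3313]
eef_rot: [-0.005, -0.706, 0.708, 0.004]
wrist_force: [0.1, 0.6, -0.8]
opening: 0.0556
32.65 [0.4507 0.1482 0.3313] [ 0.1  0.6 -0.8] jaw yaw deg -90.71 op 0.0556
((593.1577758789062, 349.2271728515625), (91.59967803955078, 150.05958557128906), 0.19930332899093628) [0.11942427 0.12395176 0.12765207]
nan 0.1239 0.1237 0.1246 drill_case 0.87 140 309 [ 0.716 -0.192  0.135] (0.731, -0.2012)
jar 0.88 166 367 [ 0.656 -0.357  0.086] (0.662, -0.364)
jar 0.28 187 110 [0.595 0.331 0.123] (0.662, -0.364)
glue 0.68 126 145 [0.765 0.25  0.109] (0.763, 0.248)
top 15 [284. 157.] surf [ 0.6963 -0.134   0.0279] ~centre(+8mm) [ 0.6982 -0.1346  0.0202]
tab top 22 [ 0.72828849 -0.1204455   0.06157896] [ 0.73346295 -0.09208862  0.0723434 ] [ 0.72994038 -0.10690584  0.06713466] dock [[0.2193, -0.0039], [0.2205, 0.0101], [0.2233, 0.0216]]
  return _methods._mean(a, axis=axis, dtype=dtype,
  ret = ret.dtype.type(ret / rcount)
```

View pics/scene_27.png

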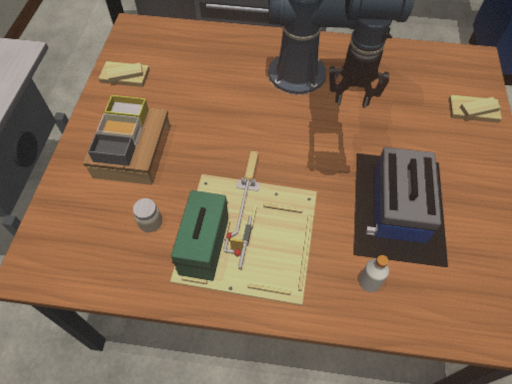

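View pics/top_27.png

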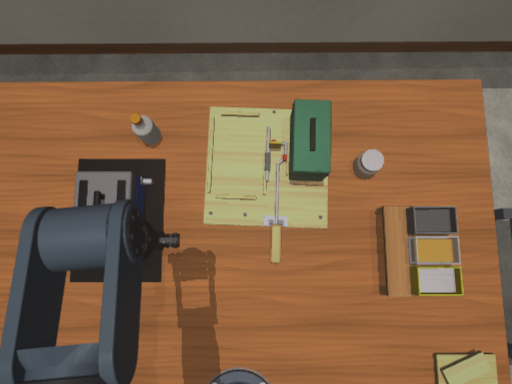

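```bash
python3 - <<'E'
from h import *
d=optics.grab_frame('scene'); W=cloud(d)
m=(W[...,2]>.11)&(W[...,2]<.14)&(W[...,0]>.3)&(W[...,0]<.7)&(W[...,1]>.22)&(W[...,1]<.5)
k,l,s,c=cv2.connectedComponentsWithStats(m.astype(np.uint8)); P=W[l==1+np.argmax(s[1:,4])]
print(cv2.minAreaRect((P[:,:2]*1000).astype(np.float32)),np.median(P[:,2]))
o=robot.get_obs(); print(o['clock'],abs(o['joint_velocities']).max())
print(robot.finish_job())
E
```

```text
((520.3927612304688, 350.47845458984375), (151.80108642578125, 243.47108459472656), 89.69148254394531) 0.12418683105327499
33.1 0.005335513799954787
the job is handed in; nothing more can be done
None
```

I moved the blue case onto the mat and handed the job in at about 33 s of robot time. `finish_job` reports no verdict, so the checks below are my own measurements.

**Rod:** I pulled it out from under the shelf by its shaft, laid it on the bench, and took it again by its handle to draw the bolt. On the first try friction held the ball high on the tab and tilted the rod. I let the bolt go home, set the ball lower and drew it again, which let me park the rod close to level. The bolt was drawn about 40 mm at the park, and again after the case was placed.

**Case:** I lifted it straight up about 97 mm, lowered it slowly onto the mat (wrist force about 15 N at most), released it and backed away.

**Last checks:**
- **Case position:** its centre measured (0.520, 0.350), against the mat centre at (0.520, 0.351). The two are lined up within about 0.2°.
- **Case height:** its top is about 2 mm lower than it was in the dock, as expected on the thinner mat. I did not compute the tilt in that last check; the case looks upright.
- **Other things:** the jar and glue read within about 10 mm of their start. The green case read about 17 mm off, but that compares a single detected point with the centre of its top. The pictures show it standing in place.
- **Not confirmed:** at the park I read the ball's centre about 4 mm above its level resting height. It may rest slightly high on the tab, which the park and bolt limits should still allow. At the end the red ball itself was no longer picked out in the images, so that last bolt reading comes from the tab alone.

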